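# Reload the sample loader, latch its gate and prime it

### The arm

A 6-joint arm with a two-finger parallel gripper is mounted at the origin on the work surface. World frame = base frame: x ahead of the robot, y to its left, z up, the work surface at z = 0. Lengths are in m, angles in degrees, forces in N, time in s.
With the tool pointing down it reaches from about 0.25 to 0.85 m from the base axis. Payload 12.5 kg.
Tool frame: the origin (TCP) lies midway between the tips of the shut fingers; the grasp point (between the pads) lies 19 mm behind it; z points along the fingers, y is the line along which they close (so a half turn about z gives the same grasp; the last joint's range is limited). The gripper opens to 93 mm and grips with 3 to 60 N. Pads are 15 mm wide; open, the fingers measure 128 mm over their backs; the gripper's body (75 mm by 188 mm) begins 65 mm behind the grasp point.
Start: joints at [-4.847, 20.094, 94.641, -0, 65.266, -4.847], TCP at [0.55, 0, 0.219] pointing down, gripper open.
Joint ranges: [-157.81, 157.81], [-45, 120.19], [0.68, 151.7], [-89.99, 269.99], [4.06, 180], [-164.3, 164.3]. Speed limits (degrees/s): [127.2, 127.2, 159.86, 180, 180, 180].

### API

Orientations are given as [roll, pitch, yaw] about the fixed x, y, z axes, in that order (R = Rz(yaw) Ry(pitch) Rx(roll)).
In Python, from cell import observe, snapshot, camera_model, job_done gives the robot as it stands. The module is installed in compiled form; this text tells all that it offers.
- The arm moves only by the tool jog_arm, never from a script. Its argument "steps" is a list of rows, each an object with "offset": the shift along the world's x, y, z in m, a list of three; "twist": the turn, a rotation vector about the world's x, y, z in degrees, a list of three. A call has 1 to 20 rows; each row shifts and turns the commanded pose from where the row before left it; what a row does not reach is not made up. A row lasts 1/8 s, in which the tool goes at most 62.5 mm and 10.7 degrees, less where a joint would pass 70% of its speed; a pose out of reach is approached as far as the arm can. A call is refused whole if a number of a shift passes 0.0625 or a number of a turn 10.7, either way. A call with a gripper value outside its range is refused whole. "fingers" is the finger opening in m, from 0 to 0.093, set as the call begins (left out, the last holds). The fingers move at their own pace and stop on an object; "grip_force" is the grip in N (left out, the last holds). Time passes only in rows, so rows that do not move let the fingers close. It gives the time, the measured TCP pose, the force, the opening and the grip force at its end, in the units of the state.
- observe(): the state, without advancing time (a new reading comes with each control period).
- snapshot(name): name is "scene" or "side" or "wrist"; returns the picture (400x640x3 uint8, blue, green, red); there is no depth.
- camera_model(name): a dict with "camera_matrix" (3x3 intrinsics, pixels), "R" (3x3) and "t" (3): a world point X has camera coordinates R X + t. Camera axes: x right, y down, z forward; pixel columns grow to the right and rows downward; lengths in m; the calibration is good to about 2 mm. A picture is of the moment at which its call begins: read the wrist's pose just before it. camera_model takes no time and is no camera call; for the wrist camera it gives the pose at the moment of the call.
- job_done(): hands the job in; it is judged then, once.
The state is a dict: "t": time; "joint_positions": joint angles; "joint_vel": joint speeds; "joint_efforts": joint torques, N m; "position": TCP position; "tcp_rot": TCP orientation; "contact_force": force on the tool from outside, world axes, zero at the start; "ft_torque": the same for the moment, N m; "opening": finger opening in m; "gripper_force": force on a finger pad.
Only numpy, scipy, OpenCV 4.12 (cv2) and the standard library are available. Lean on these libraries where they do the work, as an engineer would, in place of code of your own. Each camera call takes 0.05 s, during which the arm holds its last target. There are 200 camera calls.

### The job

Get the sample loader ready for the next run: move every spent red-capped jar from its rack into the yellow waste tray and stand every fresh blue-capped jar from the bench upright in a rack cell of its own. Then push the blue gate shut until its sprung tongue snaps in behind the strike pin, and only after that press the green priming plunger right down to its stop, hold it there for a moment and let it come back up. Leave the mouse, the beaker and the cardboard box where they are.

Things in the scene. Friction and masses are not known exactly. Their poses are not given: they have to be found in the camera images.
- loader: white sample loader, fixed to the bench, 250 x 250 mm, origin on the bench under its middle; x points away from its front, y to its left. Deck top 12 mm above the bench. Its open-topped front bay has a front wall (outer face x = -115 mm) and a left wall (y = 110 to 118 mm), tops 72 mm above the bench, the blue gate on its right, and behind it the grey pump housing (x = 30 to 125 mm, top 85 mm)
- cell0 (a point): centre of the floor of rack cell 0 (deck level, 12 mm above the bench); axes as the loader's; cells 0 to 3 form one aluminium row from the gate's end towards +y, pitch 50 mm; each is 44 x 44 mm inside, with dividers 26 mm high between cells and lips only 15 mm high at front and back (-x, +x)
- cell1 (a point): centre of the floor of rack cell 1 (deck level, 12 mm above the bench); axes as the loader's; cells 0 to 3 form one aluminium row from the gate's end towards +y, pitch 50 mm; each is 44 x 44 mm inside, with dividers 26 mm high between cells and lips only 15 mm high at front and back (-x, +x)
- cell2 (a point): centre of the floor of rack cell 2 (deck level, 12 mm above the bench); axes as the loader's; cells 0 to 3 form one aluminium row from the gate's end towards +y, pitch 50 mm; each is 44 x 44 mm inside, with dividers 26 mm high between cells and lips only 15 mm high at front and back (-x, +x)
- cell3 (a point): centre of the floor of rack cell 3 (deck level, 12 mm above the bench); axes as the loader's; cells 0 to 3 form one aluminium row from the gate's end towards +y, pitch 50 mm; each is 44 x 44 mm inside, with dividers 26 mm high between cells and lips only 15 mm high at front and back (-x, +x)
- gate (a joint): opening angle of the gate (rad): 0 fully closed, grows as the gate swings outwards to the loader's right (-y), up to 1.3; light friction, stays where left. Closing the last 0.16 rad takes about 4 to 10 N at the push pad, while the tongue is forced back by the strike pin
- gate_hinge (a point): hinge axis of the blue gate, half-way up it, at the bay's front right corner. From it the closed gate runs 124 mm along the loader's +x; it is 8 mm thick, from 14 to 76 mm above the bench. Axes of the gate: x along it to its free end, y to its inner side
- gate_push (a point): centre of the black push pad (34 x 44 mm) on the gate's outer face, 85 mm from the hinge axis, 49 mm above the bench, 7 mm outside the gate's mid-plane; the pad faces the gate's -y and is pushed towards the gate's +y
- tongue (a joint): retraction of the sprung steel tongue in the gate's free end (m): 0 fully out, up to 0.012; the fixed strike pin (8 mm, vertical, its axis 10 mm past the gate's free end) drives it back about 6 mm as the gate closes, then it snaps out inside the pin and keeps the gate shut
- plunger (a joint): depression of the green priming plunger (m): 0 up, 0.018 at its stop; spring: 3 N to start, 8.4 N at the stop; returns when let go
- plunger_top (a point): centre of the top face of the plunger's flat green head (38 mm in diameter), on the pump housing, 125 mm above the bench when up; pressed straight down
- tray_in (a point): centre of the inner floor (4 mm above the bench) of the loose yellow waste tray, 150 x 150 mm outside, 30 mm high, walls 4 mm, 0.7 kg; axes along its sides
- fresh0_mid (a point): fresh jar: blue cap, clear glass; squat sample jar, a plain cylinder 38 mm in diameter and 58 mm tall, about 70 g, heavy-footed; the point is its centre, half-way up, its z axis points to its cap. It starts upright on the bench; three or four fresh jars are there
- fresh1_mid (a point): fresh jar: blue cap, clear glass; squat sample jar, a plain cylinder 38 mm in diameter and 58 mm tall, about 70 g, heavy-footed; the point is its centre, half-way up, its z axis points to its cap. It starts upright on the bench; three or four fresh jars are there
- fresh2_mid (a point): fresh jar: blue cap, clear glass; squat sample jar, a plain cylinder 38 mm in diameter and 58 mm tall, about 70 g, heavy-footed; the point is its centre, half-way up, its z axis points to its cap. It starts upright on the bench; three or four fresh jars are there
- fresh3_mid (a point): fresh jar: blue cap, clear glass; squat sample jar, a plain cylinder 38 mm in diameter and 58 mm tall, about 70 g, heavy-footed; the point is its centre, half-way up, its z axis points to its cap. It starts upright on the bench; three or four fresh jars are there
- spent0_mid (a point): spent jar: red cap, amber glass; squat sample jar, a plain cylinder 38 mm in diameter and 58 mm tall, about 70 g, heavy-footed; the point is its centre, half-way up, its z axis points to its cap. It starts upright in a rack cell; two or three spent jars are there
- spent1_mid (a point): spent jar: red cap, amber glass; squat sample jar, a plain cylinder 38 mm in diameter and 58 mm tall, about 70 g, heavy-footed; the point is its centre, half-way up, its z axis points to its cap. It starts upright in a rack cell; two or three spent jars are there
- spent2_mid (a point): spent jar: red cap, amber glass; squat sample jar, a plain cylinder 38 mm in diameter and 58 mm tall, about 70 g, heavy-footed; the point is its centre, half-way up, its z axis points to its cap. It starts upright in a rack cell; two or three spent jars are there
- spent3_mid (a point): spent jar: red cap, amber glass; squat sample jar, a plain cylinder 38 mm in diameter and 58 mm tall, about 70 g, heavy-footed; the point is its centre, half-way up, its z axis points to its cap. It starts upright in a rack cell; two or three spent jars are there
- mouse: black computer mouse on a blue mat, 105 x 60 x 34 mm, origin under its middle; leave alone
- beaker: white beaker, 68 mm in diameter, 75 mm tall, origin under its middle; leave alone
- label_box: small cardboard box, 90 x 60 x 45 mm, origin under its middle; leave alone
Not all that is in view belongs to the job. There is more than one size of the part that bears tray_in; the job needs the smallest.

How it is judged:
By the outcome, as a careful person would: the job done as asked, in the order asked, and still so for the second after the job is handed in, with the robot touching nothing.
Of fresh0, fresh1, fresh2, fresh3 only 3 to 4 are there at a start; the rules pass over those that are not, and their reading is None.
Of spent0, spent1, spent2, spent3 only 2 to 3 are there at a start; the rules pass over those that are not, and their reading is None.
At some moment in a run one of tray, fresh0, fresh1, fresh2, fresh3 may be knocked a few centimetres aside while the robot is not near it.
It also fails if it takes over 208 s, if anything falls off the work surface, if the arm or the gripper's body presses on something with over 40 N, if the wrist force passes 120 N, or if a joint passes its speed limit or range.

## Working session

There is one attempt and no reset: what is moved stays moved. The work goes in short steps, Python scripts to look and compute and a tool call to move; the robot and the scene stay as the last step left them, time stands still between calls to the robot, and variables do not carry over. Pictures are saved under pics/ and viewed, at most 14 in all, crops included, and the job is handed in when it is done.

Besides the shell and the picture viewer there is one more tool, called as name(argument=value, ...) on one line, values as JSON. jog_arm: Moves the arm, as the interface text tells. Its arguments: {"type":"object","properties":{"steps":{"type":"array","items":{"type":"object","properties":{"offset":{"type":"array","items":{"type":"number"}},"twist":{"type":"array","items":{"type":"number"}}}}},"fingers":{"type":"number"},"grip_force":{"type":"number"}},"required":["steps"]}

```bash
mkdir -p pics; python3 - <<'E'
from cell import *
import cv2
for n in ("scene","side"):
    cv2.imwrite(f"pics/{n}0.png",cv2.resize(snapshot(n),(800,500)))
    m=camera_model(n);print(n,m)
s=observe();print(s['t'],s['position'],s['tcp_rot'],s['contact_force'])
E
```

```text
scene {'camera_matrix': array([[404.56240642,   0.        , 315.31668124],
       [  0.        , 404.56240642, 198.4886755 ],
       [  0.        ,   0.        ,   1.        ]]), 'R': array([[ 0.30743521,  0.95156489,  0.00280277],
       [ 0.81555854, -0.26197398, -0.51597859],
       [-0.49025286,  0.16091581, -0.85659689]]), 't': array([-0.25724949, -0.32401082,  1.84012128])}
side {'camera_matrix': array([[393.93744973,   0.        , 313.47519392],
       [  0.        , 393.93744973, 192.75038669],
       [  0.        ,   0.        ,   1.        ]]), 'R': array([[ 0.80310929, -0.59583071,  0.00110957],
       [-0.41511785, -0.56086367, -0.71631635],
       [ 0.4274256 ,  0.57481971, -0.69777479]]), 't': array([-0.33579376,  0.34926045,  0.97844956])}
0.1 [5.49691504e-01 4.89198596e-05 2.18166934e-01] [-1.79940389e+02 -4.88718940e-03  9.00010770e+01] [ 0.39198422 -0.26726971 -0.02536243]
```

View pics/scene0.png

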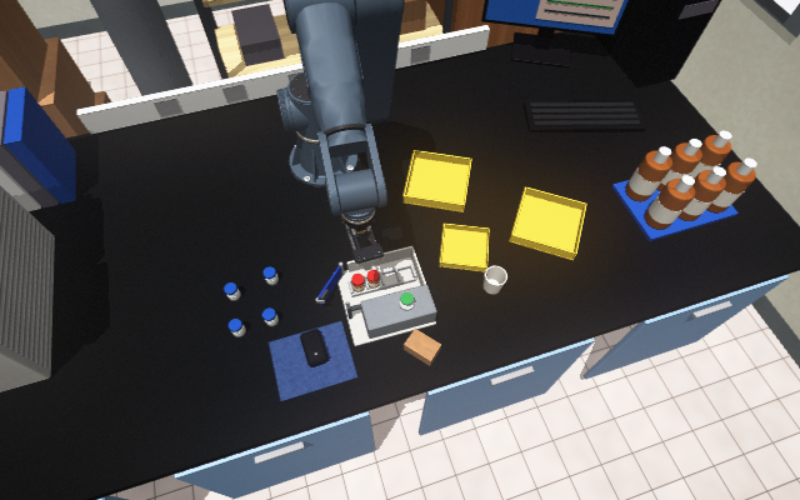

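View pics/side0.png

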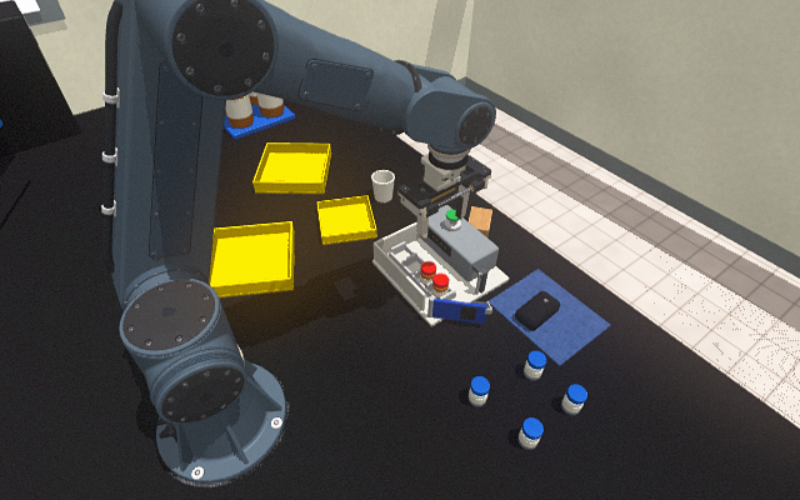

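The scene picture shows three yellow trays: (438,181) and (549,222) are larger, and (465,247) is the smallest. The red jars are at (358,281) and (373,277), the four blue jars around (232..270,275..327), and the gate stands open at (329,283). Next I'll measure by colour in both cameras.

```bash
cat > h.py <<'E'
import numpy as np,cv2
from cell import *
def ray(m,u,v):
    d=m['R'].T@np.linalg.solve(m['camera_matrix'],[u,v,1.]); return -m['R'].T@m['t'],d
def onz(m,u,v,z):
    c,d=ray(m,u,v); return c+d*(z-c[2])/d[2]
def proj(m,X):
    p=m['camera_matrix']@(m['R']@np.asarray(X,float)+m['t']); return p[:2]/p[2]
def tri(obs):
    A=np.zeros((3,3));b=np.zeros(3)
    for m,uv in obs:
        c,d=ray(m,*uv);d=d/np.linalg.norm(d);P=np.eye(3)-np.outer(d,d);A+=P;b+=P@c
    return np.linalg.solve(A,b)
R={'blue':((105,170,90),(125,255,255)),'red':((0,190,110),(6,255,255)),'green':((50,120,60),(75,255,255)),'yellow':((24,160,90),(34,255,255))}
def blobs(im,c,amin=15):
    h=cv2.cvtColor(im,cv2.COLOR_BGR2HSV);k=cv2.inRange(h,*[np.array(x) for x in R[c]])
    n,l,s,ce=cv2.connectedComponentsWithStats(k)
    return [(s[i,4],ce[i],s[i,:4],l==i) for i in range(1,n) if s[i,4]>=amin]
E
python3 - <<'E'
from h import *
np.set_printoptions(precision=4,suppress=True)
I={n:snapshot(n) for n in('scene','side')};M={n:camera_model(n) for n in I}
zz={'blue':.052,'red':.064,'green':.12,'yellow':.02}
for n in I:
    for c in R:
        for a,ce,bb,l in blobs(I[n],c): 
            if a<6000:print(n,c,a,ce,bb,onz(M[n],*ce,zz[c])[:2])
cv2.imwrite('pics/c1.png',np.vstack([cv2.resize(I['scene'][190:290,240:440],(800,400),interpolation=2)]))
cv2.imwrite('pics/c2.png',np.vstack([cv2.resize(I['side'][140:265,240:420],(800,556),interpolation=2)]))
E
```

```text
scene blue 1022 [427.3063  11.8239] [389   0 113  27] [-0.4721  1.0621]
scene blue 1111 [ 18.2763 110.2799] [ 3 70 46 81] [-0.381  -1.0108]
scene blue 968 [533.1591 172.0238] [490 144 101  49] [0.6205 1.0052]
scene blue 80 [214.8875 217.45  ] [210 213  11  10] [ 0.4316 -0.2711]
scene blue 57 [262.807  225.0877] [255 213  17  26] [ 0.5192 -0.1054]
scene blue 81 [183.8519 230.1481] [179 226  11  10] [ 0.4495 -0.3915]
scene blue 86 [214.4767 250.7791] [209 246  12  11] [ 0.5673 -0.298 ]
scene blue 89 [187.382  259.3371] [182 255  12  10] [ 0.5705 -0.3967]
scene red 36 [296.4167 219.6944] [294 216   6   8] [0.5421 0.0202]
scene red 58 [285.6552 222.7414] [282 219   9   8] [ 0.5422 -0.0218]
scene green 63 [464.0159   3.0635] [438   0  52   7] [-0.3951  1.2193]
scene green 77 [325.1948 238.5195] [321 234  10  10] [0.6741 0.0887]
scene yellow 1834 [349.976  143.2814] [322 120  56  48] [0.2283 0.3557]
scene yellow 2164 [438.7361 177.6742] [409 149  61  59] [0.5106 0.6426]
scene yellow 1101 [371.8447 197.3597] [352 179  40  38] [0.5145 0.3428]
side blue 476 [205.5294  97.8655] [179  84  57  2
[... 152 characters left out ...]
1513]
side blue 170 [429.2941 287.4235] [422 281  15  14] [ 0.5678 -0.2982]
side blue 187 [383.9358 308.1497] [377 301  15  16] [ 0.433  -0.2714]
side blue 195 [461.5436 314.6564] [454 307  16  16] [ 0.5726 -0.3966]
side blue 221 [426.1041 342.0407] [418 334  17  17] [ 0.451  -0.3921]
side red 95 [342.3895 214.2947] [337 210  12  11] [0.5434 0.0237]
side red 99 [352.4646 223.9798] [347 219  12  11] [ 0.5426 -0.0235]
side green 63 [361.1746 171.8571] [357 168  10   9] [0.6705 0.0898]
side yellow 2292 [234.2203 134.3303] [202 114  64  41] [0.5018 0.6339]
side yellow 1527 [276.6503 175.4728] [253 156  49  40] [0.5042 0.3311]
side yellow 3664 [201.8046 206.9686] [167 177  69  61] [0.2296 0.3461]
```

View pics/c1.png

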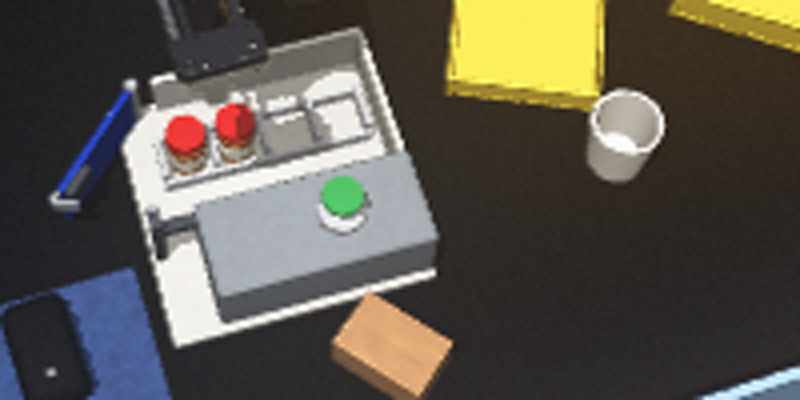

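View pics/c2.png

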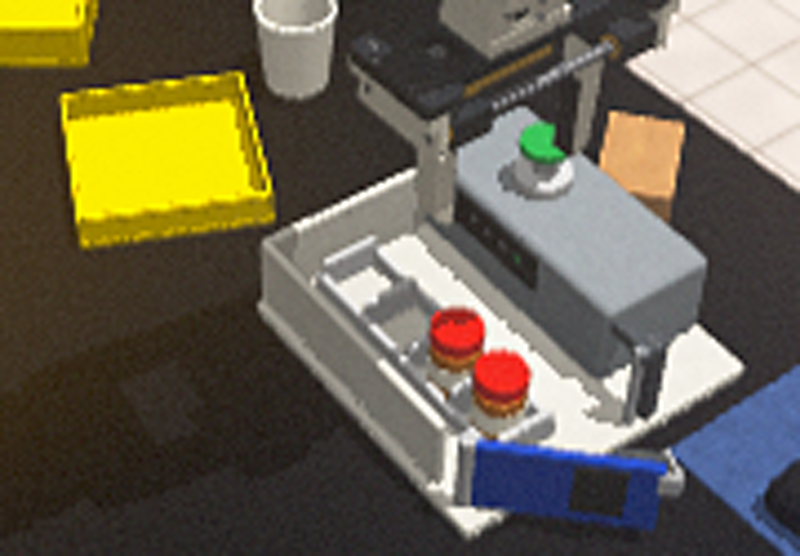

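The crops show the red jars in the two cells nearest the gate (cells 0 and 1), with cells 2 and 3 empty. The green head is at scene (325,238), and the strike pin is near the right rear of the bay. Next I'll fit the loader pose from its corners.

```bash
python3 - <<'E'
from h import *
from scipy.optimize import least_squares
np.set_printoptions(precision=4,suppress=True)
M={n:camera_model(n) for n in('scene','side')}
s=lambda x,y:('scene',240+x/4,190+y/4); d=lambda x,y:('side',240+x/4.444,140+y/4.448)
P=[(s(178,346),(.125,-.125,.012)),(s(437,273),(.125,.125,.012)),(s(360,30),(-.115,.118,.072)),(s(437,240),(.125,None,.085)),
(d(743,370),(.125,-.125,.012)),(d(470,535),(-.125,-.125,.012)),(d(262,240),(-.115,.118,.072)),(d(705,262),(.125,None,.085))]
P=[p for p in P if p[1][1] is not None]
def w(q,p): c,n=np.cos(q[2]),np.sin(q[2]);return [q[0]+c*p[0]-n*p[1],q[1]+n*p[0]+c*p[1],p[2]]
f=lambda q:np.concatenate([proj(M[n],w(q,p))-(u,v) for (n,u,v),p in P])
r=least_squares(f,[.59,.04,0],loss='soft_l1');print(r.x,np.degrees(r.x[2]));print(r.fun.reshape(-1,2))
I={n:snapshot(n) for n in M}
# tray: rim corners, from min-area rect of blob
for n in M:
  for a,ce,bb,l in blobs(I[n],'yellow'):
    if 900<a<1600:
      c=max(cv2.findContours(l.astype(np.uint8),0,2)[0],key=len)
      print(n,cv2.approxPolyDP(cv2.convexHull(c),3,True)[:,0].tolist())
g=tri([(M['scene'],(325.2,238.5)),(M['side'],(361.2,171.9))]);print('green',g)
q=r.x;c,n=np.cos(q[2]),np.sin(q[2]);
for p in [g[:2],(.5425,-.0225),(.543,.022)]:print(np.array([[c,n],[-n,c]])@(np.array(p)-q[:2]))
print('hinge?',onz(M['side'],240+462/4.444,140+440/4.448,.074),'end',onz(M['side'],240+672/4.444,140+460/4.448,.074),onz(M['scene'],240+132/4,190+88/4,.074),onz(M['scene'],240+58/4,190+198/4,.074))
E
```

```text
[ 0.6002  0.0443 -0.0212] -1.2131664708354744
[[-0.8281 -0.2886]
 [-0.191  -0.4862]
 [-1.8624 -0.6954]
 [ 0.4175 -2.4456]
 [-0.7372 -1.7411]
 [ 1.0417 -0.2979]]
scene [[354, 179], [391, 183], [386, 217], [354, 213]]
side [[294, 156], [301, 189], [258, 195], [253, 161]]
green [0.6724 0.0901 0.1178]
[0.0712 0.0474]
[-0.0563 -0.068 ]
[-0.0567 -0.0235]
hinge? [ 0.4812 -0.0577  0.074 ] end [ 0.5759 -0.1476  0.074 ] [ 0.4888 -0.0558  0.074 ] [ 0.5788 -0.149   0.074 ]
```

```bash
python3 - <<'E'
from h import *
np.set_printoptions(precision=4,suppress=True)
s=observe();m=camera_model('wrist');im=snapshot('wrist')
print(s['position'],m['camera_matrix'][0],-m['R'].T@m['t'],m['R'])
for c in ('red','green','blue'):
    for a,ce,bb,l in blobs(im,c,200): print(c,a,ce,bb,onz(m,*ce,.07)[:2])
cv2.imwrite('pics/w1.png',cv2.resize(im,(800,500)))
E
```

```text
[0.5499 0.     0.2184] [284.6509   0.     320.7966] [0.5513 0.0719 0.3846] [[ 1.      0.0012 -0.0012]
 [ 0.0014 -0.9659  0.2588]
 [-0.0009 -0.2588 -0.9659]]
red 837 [317.1541 161.0729] [302 145  32  33] [0.547  0.0279]
red 757 [315.8283 201.9749] [301 186  31  32] [ 0.5453 -0.0192]
green 1550 [463.4613  98.6877] [441  77  45  45] [0.7003 0.0936]
blue 366 [288.6311 255.9754] [268 236  45  39] [ 0.5121 -0.0874]
```

View pics/w1.png

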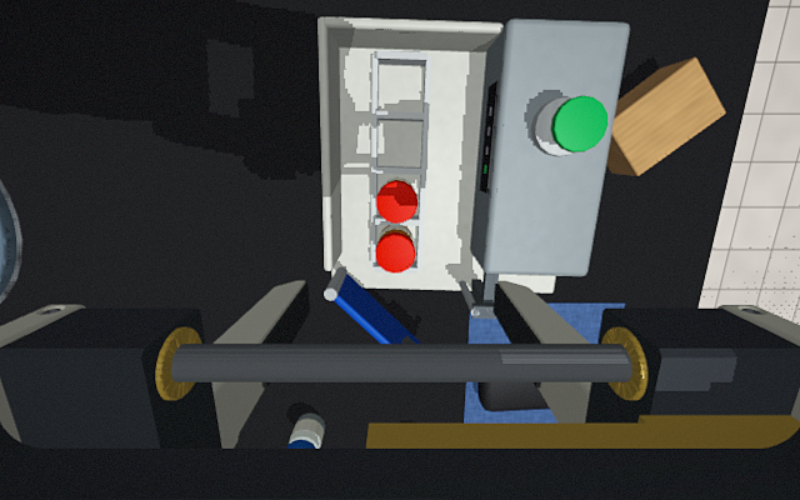

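```bash
python3 - <<'E'
from h import *
from scipy.optimize import least_squares
np.set_printoptions(precision=4,suppress=True)
m=camera_model('wrist')
L=[((508,22),0,.03,.085),((488,270),0,.03,.085),((629,25),0,.125,.085),((588,275),0,.125,.085),
((318,18),0,-.115,.072),((325,266),0,-.115,.072),((318,18),1,.118,.072),((502,23),1,.118,.072)]
def res(q):
    c,n=np.cos(q[2]),np.sin(q[2]);o=[]
    for p,a,v,z in L:
        w=onz(m,p[0]/1.25,p[1]/1.25,z)[:2]-q[:2]
        o.append((np.array([[c,n],[-n,c]])@w)[a]-v)
    return np.array(o)
r=least_squares(res,[.6,.044,0]);q=r.x;print(q,np.degrees(q[2]),r.fun)
c,n=np.cos(q[2]),np.sin(q[2])
def loc(p,z):return np.array([[c,n],[-n,c]])@(onz(m,p[0]/1.25,p[1]/1.25,z)[:2]-q[:2])
for nm,p,z in [('rack bl',(376,57),.038),('rack br',(426,60),.038),('div23',(378,117),.038),('div23r',(424,118),.038),('div12',(378,166),.038),('div12r',(424,167),.038),('red1',(396.4,201.3),.07),('red0',(394.8,252.5),.07),('green',(580,124),.125),('hinge',(330,294),.076),('liptopback',(418,210),.027)]:
    print(nm,loc(p,z))
I=snapshot('wrist');
E
```

```text
[ 0.5973  0.0504 -0.0199] -1.141125984054797 [ 0.0012  0.0028 -0.0032 -0.0028  0.0018  0.0003  0.0002 -0.0002]
rack bl [-0.0705  0.0994]
rack br [-0.0262  0.0979]
div23 [-0.0685  0.0494]
div23r [-0.0262  0.0494]
div12 [-0.0683  0.0054]
div12r [-0.0245  0.0054]
red1 [-0.0498 -0.0234]
red0 [-0.0505 -0.0707]
green [0.0768 0.0405]
hinge [-0.1101 -0.1105]
liptopback [-0.0283 -0.0378]
```

jog_arm(steps=[{"offset":[-0.003,-0.01,-0.03]},{"offset":[-0.003,-0.011,-0.03]},{"offset":[0,0,-0.03]},{"offset":[0,0,-0.008]},{"offset":[0,0,0]},{"offset":[0,0,0]}], fingers=0.056, grip_force=15)

```text
schema error: expected keys offset, twist
```

```bash
python3 - <<'E'
from h import *
np.set_printoptions(precision=4,suppress=True)
s=observe();m=camera_model('wrist');im=snapshot('wrist')
print(s['position'],s['contact_force'],s['opening'])
for c in ('red',):
    for a,ce,bb,l in blobs(im,c,200): print(c,a,ce,bb,onz(m,*ce,.07)[:2])
print(proj(m,s['position']))
cv2.imwrite('pics/w2.png',cv2.resize(im,(800,500)))
E
```

```text
[0.5499 0.0001 0.2186] [0.3942 0.036  0.4588] 0.0926750882596699
red 839 [317.0656 161.0632] [301 145  33  33] [0.547  0.0279]
red 762 [315.7585 201.9304] [301 186  31  32] [ 0.5453 -0.0192]
[318.6889 238.2496]
```

View pics/w2.png

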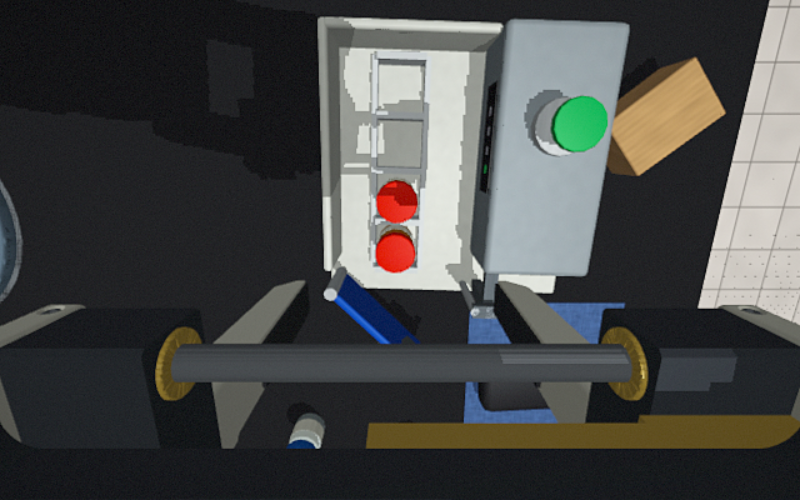

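The view is unchanged because the move was refused: each row needs a twist. Repeating it with both keys.

jog_arm(steps=[{"offset":[-0.003,-0.01,-0.03],"twist":[0,0,0]},{"offset":[-0.003,-0.011,-0.03],"twist":[0,0,0]},{"offset":[0,0,-0.03],"twist":[0,0,0]},{"offset":[0,0,-0.008],"twist":[0,0,0]},{"offset":[0,0,0],"twist":[0,0,0]},{"offset":[0,0,0],"twist":[0,0,0]}], fingers=0.056, grip_force=15)

```text
t: 1.2
position: [0.5447, -0.0209, 0.1218]
tcp_rot: [179.9, 0.0, 90.0]
contact_force: [0.2, -0.1, 0.1]
opening: 0.056
gripper_force: 0.0
```

```bash
python3 - <<'E'
from h import *
np.set_printoptions(precision=4,suppress=True)
s=observe();m=camera_model('wrist');im=snapshot('wrist')
print(s['position'],s['contact_force'],s['opening'])
for c in ('red',):
    for a,ce,bb,l in blobs(im,c,200): print(c,a,ce,bb,onz(m,*ce,.07)[:2])
print(proj(m,s['position']))
cv2.imwrite('pics/w3.png',cv2.resize(im,(800,500)))
E
```

```text
[ 0.5447 -0.0209  0.1218] [ 0.1731 -0.0544  0.0991] 0.0560230473072281
red 1790 [322.0821 151.5207] [299 128  48  48] [0.547  0.0278]
red 1552 [319.8595 210.4117] [298 187  45  46] [ 0.5453 -0.0192]
[318.6847 238.3004]
```

View pics/w3.png

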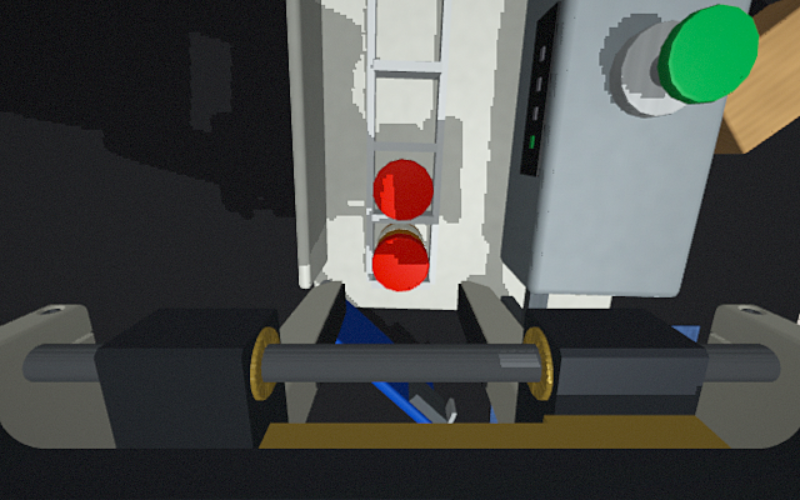

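The picture shows red0 cap at (400,263), red1 at (403,190), and the fingertips at (345,285) and (460,285), so the gripper straddles the jar. I'll descend and grip.

jog_arm(steps=[{"offset":[-0.001,0.001,-0.03],"twist":[0,0,0]},{"offset":[0,0,-0.03],"twist":[0,0,0]},{"offset":[0,0,-0.02],"twist":[0,0,0]},{"offset":[0,0,-0.006],"twist":[0,0,0]},{"offset":[0,0,0],"twist":[0,0,0]},{"offset":[0,0,0],"twist":[0,0,0]}])

```text
t: 2.0
position: [0.5436, -0.02, 0.0357]
tcp_rot: [179.9, 0.0, 90.0]
contact_force: [1.1, 0.2, -0.1]
opening: 0.0559
gripper_force: 0.0
```

jog_arm(steps=[{"offset":[0,0,0],"twist":[0,0,0]},{"offset":[0,0,0],"twist":[0,0,0]},{"offset":[0,0,0],"twist":[0,0,0]},{"offset":[0,0,0],"twist":[0,0,0]},{"offset":[0,0,0],"twist":[0,0,0]},{"offset":[0,0,0.004],"twist":[0,0,0]}], fingers=0.03, grip_force=15)

```text
t: 2.75
position: [0.5427, -0.0199, 0.0385]
tcp_rot: [-180.0, -0.0, 90.0]
contact_force: [0.0, -0.6, 0.4]
opening: 0.0377
gripper_force: 15.0
```

```bash
python3 - <<'E'
from h import *
np.set_printoptions(precision=4,suppress=True)
s=observe();m=camera_model('wrist');im=snapshot('wrist')
print(s['position'],s['contact_force'],s['opening'])
for c in ('red',):
    for a,ce,bb,l in blobs(im,c,200): print(c,a,ce,bb,onz(m,*ce,.073)[:2])
E
```

```text
[ 0.5427 -0.0199  0.0385] [ 0.0067 -0.6186  0.4005] 0.03770132771794743
red 4454 [327.0478 171.2919] [290 133  76  77] [0.5469 0.0288]
red 2744 [320.3947 254.1425] [285 227  72  48] [ 0.5439 -0.0136]
```

jog_arm(steps=[{"offset":[0,0,0.03],"twist":[0,0,0]},{"offset":[0,0,0.05],"twist":[0,0,0]},{"offset":[0,0,0.05],"twist":[0,0,0]},{"offset":[0,0.03,0.02],"twist":[0,0,0]},{"offset":[0,0.05,0],"twist":[0,0,0]},{"offset":[-0.01,0.05,0],"twist":[0,0,0]},{"offset":[-0.01,0.05,0],"twist":[0,0,0]},{"offset":[-0.01,0.05,0],"twist":[0,0,0]},{"offset":[0,0.04,0],"twist":[0,0,0]},{"offset":[0,0.02,0],"twist":[0,0,0]},{"offset":[0,0,0],"twist":[0,0,0]}])

```text
t: 4.18
position: [0.5129, 0.2704, 0.1884]
tcp_rot: [-180.0, 0.0, 90.1]
contact_force: [-0.1, -0.4, -0.5]
opening: 0.0375
gripper_force: 15.0
```

```bash
python3 - <<'E'
from h import *
np.set_printoptions(precision=4,suppress=True)
s=observe();m=camera_model('wrist');im=snapshot('wrist')
print(s['t'],s['position'],s['contact_force'],s['opening'])
for a,ce,bb,l in blobs(im,'yellow',1000): 
    c=max(cv2.findContours(l.astype(np.uint8),0,2)[0],key=len)
    h=cv2.approxPolyDP(cv2.convexHull(c),8,True)[:,0]
    print(a,[(p.tolist(),onz(m,*p,.03)[:2].round(3).tolist()) for p in h])
cv2.imwrite('pics/w4.png',cv2.resize(im,(480,300)))
E
```

```text
4.175 [0.5129 0.2704 0.1884] [-0.0605 -0.4422 -0.5344] 0.037544091213220124
33546 [([0, 0], [0.194, 0.457]), ([72, 0], [0.266, 0.457]), ([199, 71], [0.385, 0.392]), ([136, 223], [0.29, 0.221]), ([114, 232], [0.261, 0.209]), ([0, 178], [0.141, 0.276])]
19459 [([283, 18], [0.475, 0.442]), ([411, 85], [0.61, 0.379]), ([349, 205], [0.548, 0.245]), ([231, 151], [0.412, 0.308])]
```

View pics/w4.png

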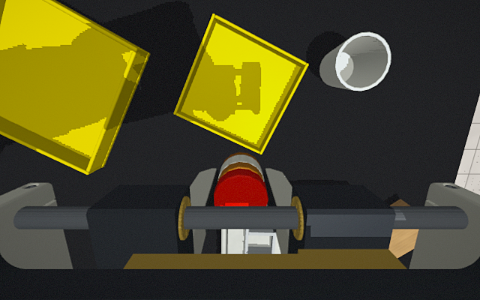

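The tray corners give 149 mm sides, which fits the 150 mm tray, with its centre at about (0.511, 0.343). The jar is held upright at (240,190). I'll place red0 in the near half.

jog_arm(steps=[{"offset":[-0.008,0.02,0],"twist":[0,0,0]},{"offset":[-0.008,0.025,0],"twist":[0,0,0]},{"offset":[0,0,-0.05],"twist":[0,0,0]},{"offset":[0,0,-0.05],"twist":[0,0,0]},{"offset":[0,0,-0.04],"twist":[0,0,0]},{"offset":[0,0,-0.01],"twist":[0,0,0]},{"offset":[0,0,-0.006],"twist":[0,0,0]},{"offset":[0,0,-0.003],"twist":[0,0,0]},{"offset":[0,0,0],"twist":[0,0,0]}])

```text
t: 5.35
position: [0.4975, 0.3153, 0.0306]
tcp_rot: [179.9, -0.0, 90.0]
contact_force: [0.2, 0.8, -0.1]
opening: 0.0377
gripper_force: 15.0
```

jog_arm(steps=[{"offset":[0,0,0],"twist":[0,0,0]},{"offset":[0,0,0],"twist":[0,0,0]},{"offset":[0,0,0],"twist":[0,0,0]},{"offset":[0,0,0.03],"twist":[0,0,0]},{"offset":[0,0,0.05],"twist":[0,0,0]},{"offset":[0,0,0.05],"twist":[0,0,0]},{"offset":[0.01,-0.05,0],"twist":[0,0,0]},{"offset":[0.01,-0.05,0],"twist":[0,0,0]},{"offset":[0.01,-0.05,0],"twist":[0,0,0]},{"offset":[0.01,-0.05,0],"twist":[0,0,0]},{"offset":[0.006,-0.05,0],"twist":[0,0,0]},{"offset":[0,-0.04,-0.02],"twist":[0,0,0]},{"offset":[0,0,-0.02],"twist":[0,0,0]},{"offset":[0,0,0],"twist":[0,0,0]}], fingers=0.056)

```text
t: 7.1
position: [0.5422, 0.0247, 0.1187]
tcp_rot: [-179.9, -0.0, 90.0]
contact_force: [0.1, -0.7, 0.2]
opening: 0.0561
gripper_force: 0.0
```

```bash
python3 - <<'E'
from h import *
np.set_printoptions(precision=4,suppress=True)
s=observe();m=camera_model('wrist');im=snapshot('wrist')
print(s['t'],s['position'],s['contact_force'],s['opening'])
for a,ce,bb,l in blobs(im,'red',100): print(a,ce,bb,onz(m,*ce,.07)[:2])
for n in('scene','side'):
  i=snapshot(n)
  for a,ce,bb,l in blobs(i,'red',15): print(n,a,ce,bb,onz(camera_model(n),*ce,.06)[:2])
E
```

```text
7.1 [0.5422 0.0247 0.1187] [ 0.1491 -0.6597  0.2087] 0.05614993256312968
1602 [325.2553 208.975 ] [303 185  46  47] [0.5469 0.0286]
scene 62 [364.4194 191.2419] [361 187   8   9] [0.5004 0.3118]
side 73 [277.1233 172.1096] [272 168  11   9] [0.4925 0.3051]
side 94 [342.5106 214.2872] [337 210  12  11] [0.5463 0.0262]
```

jog_arm(steps=[{"offset":[0.003,0.003,-0.03],"twist":[0,0,0]},{"offset":[0,0,-0.03],"twist":[0,0,0]},{"offset":[0,0,-0.017],"twist":[0,0,0]},{"offset":[0,0,-0.006],"twist":[0,0,0]},{"offset":[0,0,0],"twist":[0,0,0]},{"offset":[0,0,0],"twist":[0,0,0]}])

```text
t: 8.0
position: [0.5466, 0.028, 0.0375]
tcp_rot: [179.9, 0.0, 90.0]
contact_force: [0.8, 0.3, 0.1]
opening: 0.0558
gripper_force: 0.0
```

jog_arm(steps=[{"offset":[0,0,0],"twist":[0,0,0]},{"offset":[0,0,0],"twist":[0,0,0]},{"offset":[0,0,0],"twist":[0,0,0]},{"offset":[0,0,0],"twist":[0,0,0]},{"offset":[0,0,0.03],"twist":[0,0,0]},{"offset":[0,0,0.05],"twist":[0,0,0]},{"offset":[0,0,0.05],"twist":[0,0,0]},{"offset":[0,0.03,0],"twist":[0,0,0]},{"offset":[0,0.05,0],"twist":[0,0,0]},{"offset":[-0.01,0.05,0],"twist":[0,0,0]},{"offset":[-0.01,0.05,0],"twist":[0,0,0]},{"offset":[0,0.05,0],"twist":[0,0,0]},{"offset":[0,0,0],"twist":[0,0,0]}], fingers=0.03)

```text
t: 9.62
position: [0.5253, 0.2607, 0.1663]
tcp_rot: [-180.0, -0.0, 90.2]
contact_force: [0.2, -0.5, -1.0]
opening: 0.0378
gripper_force: 15.0
```

```bash
python3 - <<'E'
from h import *
np.set_printoptions(precision=4,suppress=True)
s=observe();m=camera_model('wrist');im=snapshot('wrist')
print(s['t'],s['position'],s['contact_force'],s['opening'])
for a,ce,bb,l in blobs(im,'red',100): print(a,ce,bb,onz(m,*ce,.062)[:2])
for a,ce,bb,l in blobs(im,'yellow',1000): 
    c=max(cv2.findContours(l.astype(np.uint8),0,2)[0],key=len)
    h=cv2.approxPolyDP(cv2.convexHull(c),8,True)[:,0]
    print(a,[(p.tolist(),onz(m,*p,.03)[:2].round(3).tolist()) for p in h])
E
```

```text
9.625 [0.5253 0.2607 0.1663] [ 0.1877 -0.5456 -1.0055] 0.03779581699915501
1141 [291.3628 139.0351] [272 120  39  39] [0.4988 0.3152]
2758 [320.4347 253.649 ] [286 224  71  51] [0.5265 0.1983]
30793 [([0, 0], [0.228, 0.439]), ([76, 0], [0.298, 0.439]), ([178, 58], [0.387, 0.39]), ([115, 220], [0.295, 0.223]), ([91, 231], [0.265, 0.209]), ([0, 190], [0.175, 0.257])]
21630 [([266, 0], [0.475, 0.44]), ([406, 72], [0.61, 0.379]), ([339, 203], [0.547, 0.244]), ([212, 144], [0.412, 0.308])]
```

jog_arm(steps=[{"offset":[0,0.05,0],"twist":[0,0,0]},{"offset":[-0.002,0.04,0],"twist":[0,0,0]},{"offset":[0,0.018,0],"twist":[0,0,0]},{"offset":[0,0,-0.05],"twist":[0,0,0]},{"offset":[0,0,-0.05],"twist":[0,0,0]},{"offset":[0,0,-0.02],"twist":[0,0,0]},{"offset":[0,0,-0.01],"twist":[0,0,0]},{"offset":[0,0,-0.005],"twist":[0,0,0]},{"offset":[0,0,0],"twist":[0,0,0]},{"offset":[0,0,0],"twist":[0,0,0]}])

```text
t: 10.92
position: [0.5244, 0.3663, 0.0327]
tcp_rot: [179.9, -0.0, 90.0]
contact_force: [-0.2, 0.7, -0.0]
opening: 0.0375
gripper_force: 15.0
```

jog_arm(steps=[{"offset":[0,0,0],"twist":[0,0,0]},{"offset":[0,0,0],"twist":[0,0,0]},{"offset":[0,0,0],"twist":[0,0,0]},{"offset":[0,0,0.03],"twist":[0,0,0]},{"offset":[0,0,0.05],"twist":[0,0,0]},{"offset":[0,0,0.06],"twist":[0,0,0]},{"offset":[-0.01,-0.055,0],"twist":[0,0,0]},{"offset":[-0.01,-0.06,0],"twist":[0,0,0]},{"offset":[-0.01,-0.06,0],"twist":[0,0,0]},{"offset":[-0.01,-0.06,0],"twist":[0,0,0]},{"offset":[-0.01,-0.06,0],"twist":[0,0,0]},{"offset":[-0.01,-0.06,0],"twist":[0,0,0]},{"offset":[-0.01,-0.06,0],"twist":[0,0,0]},{"offset":[-0.01,-0.06,0],"twist":[0,0,0]},{"offset":[-0.01,-0.06,0],"twist":[0,0,0]},{"offset":[0,-0.06,0],"twist":[0,0,0]},{"offset":[0,-0.045,-0.02],"twist":[0,0,0]},{"offset":[0,0,-0.02],"twist":[0,0,0]},{"offset":[0,0,0],"twist":[0,0,0]}], fingers=0.056)

```text
t: 13.3
position: [0.4332, -0.2738, 0.1306]
tcp_rot: [-179.9, -0.1, 90.0]
contact_force: [0.3, -0.7, 0.8]
opening: 0.0559
gripper_force: 0.0
```

```bash
cat > look.py <<'E'
from h import *
np.set_printoptions(precision=4,suppress=True)
s=observe();m=camera_model('wrist');im=snapshot('wrist')
print(s['t'],s['position'],s['contact_force'],s['opening'])
for a,ce,bb,l in blobs(im,'blue',300): print('w',a,ce.round(),bb,onz(m,*ce,.058)[:2])
for n in('scene','side'):
  i=snapshot(n);M=camera_model(n)
  for c,z in(('blue',.052),('red',.056),('yellow',.02)):
    for a,ce,bb,l in blobs(i,c,30):
      X=onz(M,*ce,z)
      if .3<X[0]<.8 and -.5<X[1]<.5: print(n,c,a,X[:2])
E
python3 look.py
```

```text
13.3 [ 0.4332 -0.2738  0.1306] [ 0.35   -0.7444  0.8336] 0.05588120075501122
w 1516 [477.  32.] [424   0  88  59] [ 0.5515 -0.1377]
scene blue 56 [ 0.5184 -0.1047]
scene blue 57 [ 0.4356 -0.2713]
scene blue 81 [ 0.4495 -0.3915]
scene blue 86 [ 0.5673 -0.298 ]
scene blue 91 [ 0.571  -0.3966]
scene red 62 [0.4982 0.3131]
scene red 63 [0.5266 0.3634]
scene yellow 809 [0.518  0.3431]
side blue 221 [ 0.5074 -0.0898]
side blue 168 [ 0.568  -0.2983]
side blue 176 [ 0.4325 -0.2727]
side blue 196 [ 0.5725 -0.3966]
side blue 222 [ 0.4511 -0.3921]
side red 37 [0.5136 0.3575]
side red 83 [0.495  0.3108]
side yellow 1007 [0.4859 0.3216]
```

```bash
python3 - <<'E'
from h import *
im=snapshot('wrist');cv2.imwrite('pics/w5.png',im)
print(im[225:275:6,320],cv2.cvtColor(im,cv2.COLOR_BGR2HSV)[225:275:6,320])
E
```

```text
[[97 91 90]
 [94 89 88]
 [98 92 90]
 [97 93 93]
 [98 93 92]
 [96 91 88]
 [68 64 65]
 [69 65 63]
 [65 63 62]] [[116  18  97]
 [115  16  94]
 [113  21  98]
 [120  11  97]
 [115  16  98]
 [109  21  96]
 [128  15  68]
 [110  22  69]
 [110  12  65]]
```

View pics/w5.png

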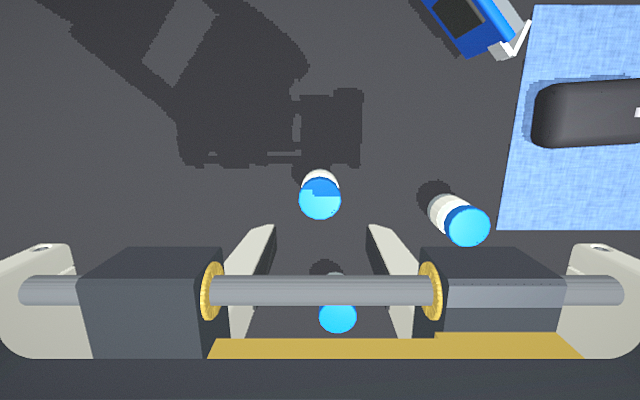

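The cap of the jar in front is at (320,199). Wrist auto-exposure makes the caps lighter, so I'll widen the colour range.

```bash
sed -i "s/^R={/R={'cap':((93,130,90),(122,255,255)),/" h.py; sed -i "s/'blue',300)/'cap',200)/" look.py
python3 look.py | head -6
```

```text
13.5 [ 0.4345 -0.2738  0.1326] [-0.1823  0.3135  0.0687] 0.05569058216476431
w 2014 [479.  29.] [421   0  95  59] [ 0.555  -0.1352]
w 1152 [317. 197.] [298 177  43  43] [ 0.4325 -0.267 ]
w 1462 [467. 226.] [444 205  47  42] [ 0.5676 -0.2937]
w 906 [337. 318.] [318 306  39  27] [ 0.452  -0.3909]
scene blue 56 [ 0.5184 -0.1047]
```

jog_arm(steps=[{"offset":[0,0.004,-0.03],"twist":[0,0,0]},{"offset":[-0.001,0,-0.04],"twist":[0,0,0]},{"offset":[0,0,-0.03],"twist":[0,0,0]},{"offset":[0,0,-0.008],"twist":[0,0,0]},{"offset":[0,0,0],"twist":[0,0,0]},{"offset":[0,0,0],"twist":[0,0,0]}])

```text
t: 14.4
position: [0.4337, -0.2704, 0.0248]
tcp_rot: [179.9, 0.1, 90.0]
contact_force: [0.3, -0.1, 0.3]
opening: 0.056
gripper_force: 0.0
```

jog_arm(steps=[{"offset":[0,0,0],"twist":[0,0,0]},{"offset":[0,0,0],"twist":[0,0,0]},{"offset":[0,0,0],"twist":[0,0,0]},{"offset":[0,0,0],"twist":[0,0,0]},{"offset":[0,0,0.03],"twist":[0,0,0]},{"offset":[0,0,0.06],"twist":[0,0,0]},{"offset":[0,0,0.06],"twist":[0,0,0]},{"offset":[0.02,0.05,0],"twist":[0,0,0]},{"offset":[0.02,0.05,0],"twist":[0,0,0]},{"offset":[0.02,0.05,0],"twist":[0,0,0]},{"offset":[0.02,0.05,0],"twist":[0,0,0]},{"offset":[0.015,0.05,0],"twist":[0,0,0]},{"offset":[0.015,0.04,0],"twist":[0,0,0]},{"offset":[0,0.02,0],"twist":[0,0,0]},{"offset":[0,0,0],"twist":[0,0,0]},{"offset":[0,0,0],"twist":[0,0,0]}], fingers=0.03)

```text
t: 16.4
position: [0.5426, 0.039, 0.1736]
tcp_rot: [-180.0, 0.0, 90.0]
contact_force: [-0.3, 0.7, -0.7]
opening: 0.0378
gripper_force: 15.0
```

```bash
python3 look.py|head -7; python3 - <<'E'
from h import *
im=snapshot('wrist');cv2.imwrite('pics/w6.png',cv2.resize(im[:300,150:550],(800,600)))
E
```

```text
16.4 [0.5426 0.039  0.1736] [-0.3014  0.7008 -0.7295] 0.037805256163724356
w 3164 [321. 251.] [285 221  72  54] [ 0.5436 -0.0262]
w 370 [307. 321.] [284 305  46  34] [ 0.5276 -0.115 ]
scene blue 56 [ 0.5184 -0.1047]
scene blue 81 [ 0.4495 -0.3915]
scene blue 86 [ 0.5673 -0.298 ]
scene blue 91 [ 0.571  -0.3966]
```

View pics/w6.png

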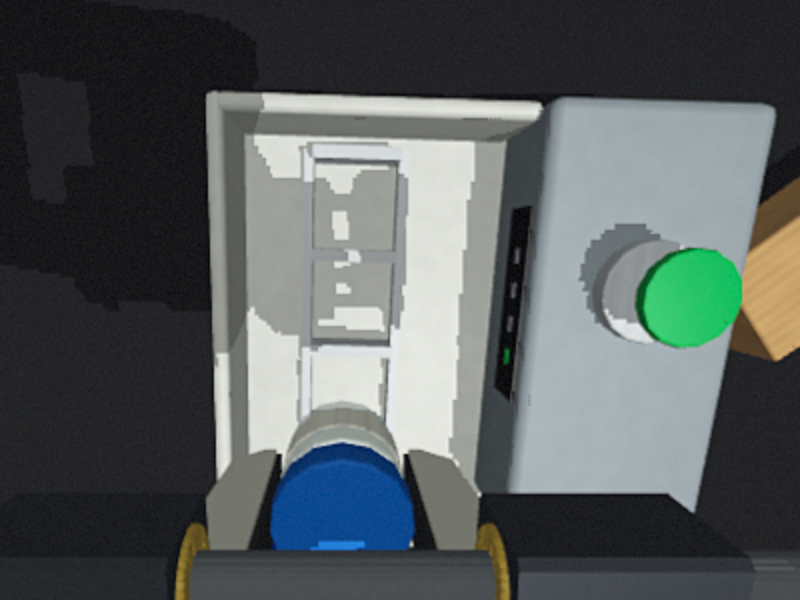

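The held jar's cap spans crop (272–413, 442–). Divider tops are at crop rows 151, 255 and 349, and the lips at columns about 308 and 397. I'll work out the cell centres and the held-jar offset in this one camera.

```bash
python3 - <<'E'
from h import *
np.set_printoptions(precision=4,suppress=True)
m=camera_model('wrist');s=observe();print(s['position'])
f=lambda x,y,z:onz(m,150+x/2,y/2,z)[:2]
for nm,p in {'end':(353,151,.038),'32':(352,255,.038),'21':(348,349,.038),'endL':(313,151,.038),'endR':(396,153,.038),'lipL3':(308,200,.027),'lipR3':(401,205,.027),'lipL2':(307,300,.027),'lipR2':(397,310,.027),'lipL1':(305,400,.027),'lipR1':(391,390,.027)}.items(): print(nm,f(*p))
z=s['position'][2]+.0335
print('jar',onz(m,321,257,z)[:2], 'edge cols',onz(m,286,257,z)[0],onz(m,356.5,257,z)[0],'toprow',onz(m,321,221,z)[1]-.019)
E
```

```text
[0.5429 0.0391 0.1737]
end [0.5498 0.1533]
32 [0.5495 0.1035]
21 [0.5476 0.0543]
endL [0.53   0.1533]
endR [0.571  0.1524]
lipL3 [0.5266 0.1311]
lipR3 [0.5752 0.1286]
lipL2 [0.5253 0.0794]
lipR2 [0.5745 0.0739]
lipL1 [0.5232 0.0227]
lipR1 [0.5722 0.0286]
jar [0.5444 0.0433] edge cols 0.5264624980344825 0.5625320708666673 toprow 0.04382651484963543
```

jog_arm(steps=[{"offset":[0.003,0.04,0],"twist":[0,0,0]},{"offset":[0.0035,0.0455,0],"twist":[0,0,0]},{"offset":[0,0,-0.04],"twist":[0,0,0]},{"offset":[0,0,-0.04],"twist":[0,0,0]},{"offset":[0,0,-0.0235],"twist":[0,0,0]},{"offset":[0,0,0],"twist":[0,0,0]},{"offset":[0,0,0],"twist":[0,0,0]}])

```text
t: 17.48
position: [0.5502, 0.1253, 0.0712]
tcp_rot: [179.9, -0.0, 90.0]
contact_force: [-0.1, -0.1, 0.3]
opening: 0.0372
gripper_force: 15.0
```

```bash
python3 look.py|head -3; python3 - <<'E'
from h import *
s=observe();m=camera_model('wrist');im=snapshot('wrist');cv2.imwrite('pics/w7.png',cv2.resize(im[60:300,200:440],(600,600)))
np.save('m7.npy',m,allow_pickle=True)
E
```

```text
17.475 [0.5502 0.1253 0.0712] [-0.1037 -0.12    0.2824] 0.03717411222968647
w 3215 [321. 251.] [285 221  73  54] [0.5515 0.1102]
scene blue 57 [ 0.5192 -0.1054]
```

View pics/w7.png

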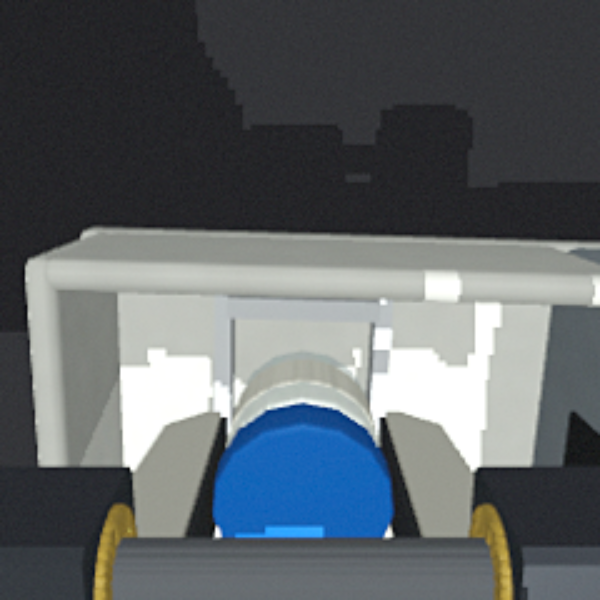

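```bash
python3 - <<'E'
from h import *
m=camera_model('wrist');z=observe()['position'][2]
f=lambda x,y,h:onz(m,200+x/2.5,60+y/2.5,h)[:2].round(4)
print('jar bottom +y',f(304,353,z-.0245),'div top inner',f(304,319,.038),'outer',f(304,300,.038),'lips',f(234,380,.027),f(371,380,.027),'captop +y',f(304,403,z+.0335),'cap x',f(215,490,z+.0335),f(393,490,z+.0335))
E
```

```text
jar bottom +y [0.5519 0.1428] div top inner [0.5519 0.1505] outer [0.5519 0.156 ] lips [0.5303 0.1284] [0.5728 0.1284] captop +y [0.5517 0.1491] cap x [0.5335 0.1303] [0.5699 0.1303]
```

jog_arm(steps=[{"offset":[0,0.0035,0],"twist":[0,0,0]},{"offset":[0,0,-0.005],"twist":[0,0,0]},{"offset":[0,0,-0.005],"twist":[0,0,0]},{"offset":[0,0,-0.005],"twist":[0,0,0]},{"offset":[0,0,0],"twist":[0,0,0]}])

```text
t: 18.3
position: [0.5492, 0.1289, 0.0545]
tcp_rot: [-179.9, 0.0, 90.0]
contact_force: [-1.0, -0.7, -0.8]
opening: 0.0376
gripper_force: 15.0
```

jog_arm(steps=[{"offset":[0,0,-0.005],"twist":[0,0,0]},{"offset":[0,0,-0.005],"twist":[0,0,0]},{"offset":[0,0,0],"twist":[0,0,0]}])

```text
t: 18.68
position: [0.5492, 0.129, 0.0447]
tcp_rot: [-180.0, 0.0, 90.0]
contact_force: [0.4, -0.3, 0.0]
opening: 0.0377
gripper_force: 15.0
```

jog_arm(steps=[{"offset":[0,0,-0.004],"twist":[0,0,0]},{"offset":[0,0,-0.003],"twist":[0,0,0]},{"offset":[0,0,0],"twist":[0,0,0]}])

```text
t: 19.05
position: [0.5493, 0.129, 0.0379]
tcp_rot: [-180.0, 0.0, 90.0]
contact_force: [-0.2, -0.8, -1.2]
opening: 0.0375
gripper_force: 15.0
```

jog_arm(steps=[{"offset":[0,0,0],"twist":[0,0,0]},{"offset":[0,0,0],"twist":[0,0,0]},{"offset":[0,0,0],"twist":[0,0,0]},{"offset":[0,0,0.02],"twist":[0,0,0]},{"offset":[0,0,0.05],"twist":[0,0,0]},{"offset":[0,0,0.05],"twist":[0,0,0]},{"offset":[0,-0.04,0.01],"twist":[0,0,0]},{"offset":[0,-0.04,0],"twist":[0,0,0]},{"offset":[0,0,0],"twist":[0,0,0]}], fingers=0.056)

```text
t: 20.18
position: [0.5495, 0.0472, 0.1684]
tcp_rot: [180.0, 0.0, 89.8]
contact_force: [0.2, 0.3, 0.4]
opening: 0.0558
gripper_force: 0.0
```

```bash
python3 look.py; python3 - <<'E'
from h import *
im=snapshot('wrist');cv2.imwrite('pics/w8.png',cv2.resize(im[0:240,200:440],(600,600)))
E
```

```text
20.175 [0.5495 0.0472 0.1684] [0.1918 0.258  0.4373] 0.05584675933832265
w 1403 [320. 107.] [300  86  42  43] [0.5505 0.1307]
w 380 [289. 321.] [266 305  48  34] [ 0.5144 -0.1027]
w 313 [386. 327.] [379 307  18  31] [ 0.6252 -0.1104]
scene blue 56 [ 0.5184 -0.1047]
scene blue 81 [ 0.4495 -0.3915]
scene blue 87 [ 0.5676 -0.298 ]
scene blue 90 [ 0.5708 -0.3967]
scene red 62 [0.4982 0.3131]
scene red 63 [0.5266 0.3634]
scene yellow 833 [0.5202 0.34  ]
side blue 35 [0.5578 0.1445]
side blue 99 [ 0.5391 -0.0957]
side blue 168 [ 0.5683 -0.2982]
side blue 195 [ 0.5726 -0.3964]
side blue 221 [ 0.4512 -0.3921]
side red 76 [0.5234 0.3625]
side red 79 [0.4951 0.311 ]
side yellow 1228 [0.5015 0.3269]
```

View pics/w8.png

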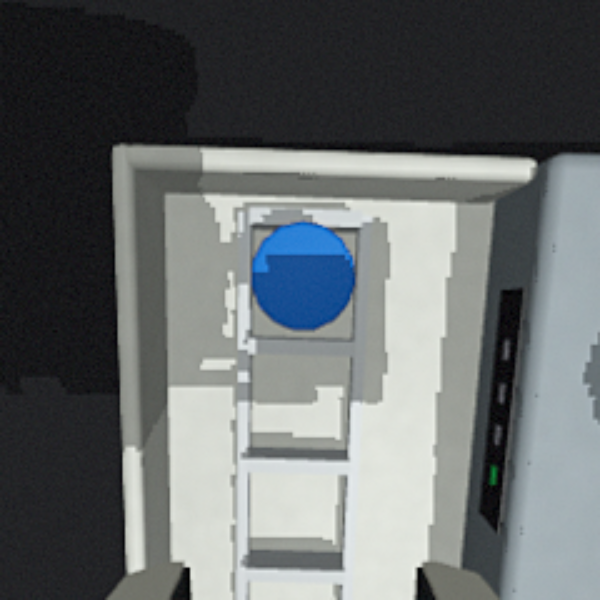

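The picture shows the fresh jar upright in cell 3, cap at (303,275), with cells 2, 1 and 0 below it empty. On to jar B.

jog_arm(steps=[{"offset":[0,-0.04,0],"twist":[0,0,0]},{"offset":[0,-0.055,0],"twist":[0,0,0]},{"offset":[0.005,-0.06,0],"twist":[0,0,0]},{"offset":[0.005,-0.06,0],"twist":[0,0,0]},{"offset":[0.005,-0.055,0],"twist":[0,0,0]},{"offset":[0.003,-0.05,-0.018],"twist":[0,0,0]},{"offset":[0,-0.025,-0.02],"twist":[0,0,0]},{"offset":[0,0,0],"twist":[0,0,0]},{"offset":[0,0,0],"twist":[0,0,0]}])

```text
t: 21.5
position: [0.568, -0.2947, 0.1306]
tcp_rot: [180.0, -0.0, 90.1]
contact_force: [1.0, 0.3, -0.1]
opening: 0.0561
gripper_force: 0.0
```

```bash
python3 look.py|head -6
```

```text
21.5 [ 0.568  -0.2947  0.1306] [ 1.0028  0.2757 -0.0775] 0.056081275688834725
w 490 [313.  12.] [300   0  27  33] [ 0.5632 -0.1455]
w 1123 [318. 204.] [300 184  44  43] [ 0.5673 -0.2941]
w 433 [325. 312.] [306 306  39  15] [ 0.5738 -0.4032]
scene blue 54 [0.5423 0.1314]
scene blue 57 [ 0.519  -0.1055]
```

jog_arm(steps=[{"offset":[0,-0.002,-0.03],"twist":[0,0,0]},{"offset":[0,0,-0.04],"twist":[0,0,0]},{"offset":[0,0,-0.03],"twist":[0,0,0]},{"offset":[0,0,-0.006],"twist":[0,0,0]},{"offset":[0,0,0],"twist":[0,0,0]},{"offset":[0,0,0],"twist":[0,0,0]}])

```text
t: 22.4
position: [0.5683, -0.2983, 0.0257]
tcp_rot: [179.9, 0.1, 90.0]
contact_force: [-1.0, 0.5, -0.6]
opening: 0.0558
gripper_force: 0.0
```

jog_arm(steps=[{"offset":[0,0,0],"twist":[0,0,0]},{"offset":[0,0,0],"twist":[0,0,0]},{"offset":[0,0,0],"twist":[0,0,0]},{"offset":[0,0,0],"twist":[0,0,0]},{"offset":[0,0,0],"twist":[0,0,0]},{"offset":[0,0,0.03],"twist":[0,0,0]},{"offset":[0,0,0.05],"twist":[0,0,0]},{"offset":[0,0,0.05],"twist":[0,0,0]},{"offset":[0,0,0.015],"twist":[0,0,0]},{"offset":[0,0,0],"twist":[0,0,0]}], fingers=0.03, grip_force=30)

```text
t: 23.65
position: [0.5675, -0.298, 0.169]
tcp_rot: [180.0, 0.0, 90.0]
contact_force: [-0.3, 0.2, -1.1]
opening: 0.0374
gripper_force: 30.0
```

```bash
python3 look.py|head -4
```

```text
23.65 [ 0.5675 -0.298   0.169 ] [-0.2966  0.1866 -1.0687] 0.03740303600230169
w 603 [313.  16.] [301   0  26  41] [ 0.562  -0.1397]
w 3398 [321. 250.] [285 219  73  56] [ 0.5689 -0.3591]
scene blue 53 [0.5422 0.1317]
```

jog_arm(steps=[{"offset":[0,0.02,0],"twist":[0,0,0]},{"offset":[-0.004,0.04,0],"twist":[0,0,0]},{"offset":[-0.005,0.055,0],"twist":[0,0,0]},{"offset":[-0.005,0.055,0],"twist":[0,0,0]},{"offset":[-0.005,0.055,0],"twist":[0,0,0]},{"offset":[0,0.055,0],"twist":[0,0,0]},{"offset":[0,0.045,0],"twist":[0,0,0]},{"offset":[0,0.03,0],"twist":[0,0,0]},{"offset":[0,0.015,0],"twist":[0,0,0]},{"offset":[0,0.0055,0],"twist":[0,0,0]},{"offset":[0,0,-0.04],"twist":[0,0,0]},{"offset":[0,0,-0.04],"twist":[0,0,0]},{"offset":[0,0,-0.017],"twist":[0,0,0]},{"offset":[0,0,0],"twist":[0,0,0]},{"offset":[0,0,0],"twist":[0,0,0]}])

```text
t: 25.68
position: [0.5494, 0.0774, 0.0735]
tcp_rot: [179.9, -0.0, 90.0]
contact_force: [0.6, -0.5, -1.5]
opening: 0.0376
gripper_force: 30.0
```

```bash
python3 look.py|head -4
```

```text
25.675 [0.5494 0.0774 0.0735] [ 0.6049 -0.5127 -1.5289] 0.03757405146653449
w 3004 [321. 153.] [290 122  62  62] [0.5507 0.1293]
w 3379 [321. 250.] [285 219  73  56] [0.5507 0.0623]
scene blue 57 [ 0.5192 -0.1054]
```

jog_arm(steps=[{"offset":[-0.001,0,-0.006],"twist":[0,0,0]},{"offset":[0,0,-0.005],"twist":[0,0,0]},{"offset":[0,0,-0.005],"twist":[0,0,0]},{"offset":[0,0,-0.003],"twist":[0,0,0]},{"offset":[0,0,0],"twist":[0,0,0]}])

```text
t: 26.45
position: [0.5473, 0.0775, 0.0528]
tcp_rot: [-180.0, 0.0, 90.0]
contact_force: [0.1, 0.4, -2.0]
opening: 0.0378
gripper_force: 30.0
```

jog_arm(steps=[{"offset":[0,0,-0.005],"twist":[0,0,0]},{"offset":[0,0,-0.005],"twist":[0,0,0]},{"offset":[0,0,0],"twist":[0,0,0]}])

```text
t: 26.82
position: [0.5472, 0.0775, 0.0427]
tcp_rot: [-180.0, 0.0, 90.0]
contact_force: [-0.4, -0.0, 0.7]
opening: 0.0373
gripper_force: 30.0
```

jog_arm(steps=[{"offset":[0,0,-0.003],"twist":[0,0,0]},{"offset":[0,0,0],"twist":[0,0,0]}])

```text
t: 27.08
position: [0.5474, 0.0775, 0.04]
tcp_rot: [-180.0, 0.0, 90.0]
contact_force: [-0.3, 0.6, -1.8]
opening: 0.0373
gripper_force: 30.0
```

jog_arm(steps=[{"offset":[0,0,0],"twist":[0,0,0]},{"offset":[0,0,0],"twist":[0,0,0]},{"offset":[0,0,0],"twist":[0,0,0]},{"offset":[0,0,0.02],"twist":[0,0,0]},{"offset":[0,0,0.05],"twist":[0,0,0]},{"offset":[0,0,0.05],"twist":[0,0,0]},{"offset":[0,-0.04,0.01],"twist":[0,0,0]},{"offset":[0,-0.04,0],"twist":[0,0,0]},{"offset":[0,0,0],"twist":[0,0,0]}], fingers=0.056)

```text
t: 28.2
position: [0.5475, -0.0043, 0.1704]
tcp_rot: [180.0, 0.0, 89.8]
contact_force: [0.6, 0.5, -0.5]
opening: 0.0559
gripper_force: 0.0
```

```bash
python3 look.py
```

```text
28.2 [ 0.5475 -0.0043  0.1704] [ 0.62    0.4631 -0.5455] 0.055944108361637726
w 1677 [323.  44.] [301  20  44  50] [0.5506 0.1322]
w 1380 [320. 105.] [300  85  42  43] [0.5486 0.0806]
w 207 [331. 315.] [317 305  27  22] [ 0.5598 -0.1467]
w 280 [385. 324.] [380 306  12  32] [ 0.6227 -0.1594]
scene blue 56 [0.5428 0.1314]
scene blue 57 [ 0.5192 -0.1054]
scene blue 81 [ 0.4495 -0.3915]
scene blue 89 [ 0.5705 -0.3967]
scene red 61 [0.4985 0.3131]
scene red 62 [0.5263 0.3633]
scene yellow 855 [0.5202 0.3401]
side blue 90 [0.5563 0.1368]
side blue 60 [0.555  0.0889]
side blue 98 [ 0.5405 -0.0959]
side blue 31 [ 0.5496 -0.1505]
side blue 195 [ 0.5729 -0.3964]
side blue 224 [ 0.4512 -0.392 ]
side red 80 [0.523  0.3622]
side red 82 [0.495  0.3109]
side yellow 1224 [0.5013 0.3269]
```

jog_arm(steps=[{"offset":[-0.005,-0.03,0],"twist":[0,0,0]},{"offset":[-0.015,-0.055,0],"twist":[0,0,0]},{"offset":[-0.015,-0.055,0],"twist":[0,0,0]},{"offset":[-0.015,-0.055,0],"twist":[0,0,0]},{"offset":[-0.015,-0.055,0],"twist":[0,0,0]},{"offset":[-0.015,-0.05,0],"twist":[0,0,0]},{"offset":[-0.012,-0.05,0],"twist":[0,0,0]},{"offset":[-0.005,-0.025,-0.02],"twist":[0,0,0]},{"offset":[0,-0.011,-0.02],"twist":[0,0,0]},{"offset":[0,0,0],"twist":[0,0,0]},{"offset":[0,0,0],"twist":[0,0,0]}])

```text
t: 29.72
position: [0.4512, -0.3874, 0.1305]
tcp_rot: [180.0, -0.0, 90.1]
contact_force: [0.3, 0.5, -0.2]
opening: 0.0558
gripper_force: 0.0
```

```bash
python3 look.py|head -4
```

```text
29.725 [ 0.4512 -0.3874  0.1305] [ 0.3092  0.4859 -0.2257] 0.05579566117398138
w 945 [316. 205.] [299 185  44  43] [ 0.4485 -0.3874]
w 1285 [458. 211.] [433 190  47  43] [ 0.5734 -0.3923]
scene blue 55 [0.5426 0.1312]
```

jog_arm(steps=[{"offset":[-0.001,-0.003,-0.03],"twist":[0,0,0]},{"offset":[0,0,-0.04],"twist":[0,0,0]},{"offset":[0,0,-0.03],"twist":[0,0,0]},{"offset":[0,0,-0.006],"twist":[0,0,0]},{"offset":[0,0,0],"twist":[0,0,0]},{"offset":[0,0,0],"twist":[0,0,0]}])

```text
t: 30.62
position: [0.4502, -0.392, 0.0256]
tcp_rot: [179.9, 0.1, 90.0]
contact_force: [-0.1, 0.7, 0.3]
opening: 0.0559
gripper_force: 0.0
```

jog_arm(steps=[{"offset":[0,0,0],"twist":[0,0,0]},{"offset":[0,0,0],"twist":[0,0,0]},{"offset":[0,0,0],"twist":[0,0,0]},{"offset":[0,0,0],"twist":[0,0,0]},{"offset":[0,0,0],"twist":[0,0,0]},{"offset":[0,0,0.03],"twist":[0,0,0]},{"offset":[0,0,0.05],"twist":[0,0,0]},{"offset":[0,0,0.05],"twist":[0,0,0]},{"offset":[0,0,0.015],"twist":[0,0,0]},{"offset":[0,0,0],"twist":[0,0,0]}], fingers=0.03)

```text
t: 31.88
position: [0.4495, -0.3915, 0.1692]
tcp_rot: [180.0, 0.0, 90.0]
contact_force: [0.3, -0.0, -1.5]
opening: 0.0375
gripper_force: 30.0
```

```bash
python3 look.py
```

```text
31.875 [ 0.4495 -0.3915  0.1692] [ 0.2589 -0.0343 -1.4594] 0.037514345862502206
w 658 [444. 194.] [421 177  41  38] [ 0.5751 -0.3915]
w 3312 [321. 250.] [285 220  73  55] [ 0.4508 -0.4534]
scene blue 54 [0.5425 0.1315]
scene blue 56 [ 0.5184 -0.1047]
scene blue 55 [0.5409 0.0803]
scene blue 91 [ 0.571  -0.3966]
scene red 62 [0.4982 0.3131]
scene red 62 [0.5263 0.3633]
scene yellow 806 [0.5177 0.3446]
side blue 85 [0.5542 0.1357]
side blue 89 [0.5527 0.085 ]
side blue 177 [ 0.5424 -0.114 ]
side blue 32 [ 0.4916 -0.1009]
side blue 184 [ 0.5727 -0.3975]
side red 43 [0.5151 0.3564]
side red 85 [0.4949 0.3105]
side yellow 54 [0.5062 0.4937]
side yellow 1001 [0.4857 0.3214]
```

jog_arm(steps=[{"offset":[0.005,0.02,0],"twist":[0,0,0]},{"offset":[0.01,0.04,0],"twist":[0,0,0]},{"offset":[0.012,0.055,0],"twist":[0,0,0]},{"offset":[0.015,0.055,0],"twist":[0,0,0]},{"offset":[0.015,0.055,0],"twist":[0,0,0]},{"offset":[0.015,0.055,0],"twist":[0,0,0]},{"offset":[0.015,0.055,0],"twist":[0,0,0]},{"offset":[0.01,0.04,0],"twist":[0,0,0]},{"offset":[0,0.025,0],"twist":[0,0,0]},{"offset":[0,0.015,0],"twist":[0,0,0]},{"offset":[0,0.0045,0],"twist":[0,0,0]},{"offset":[0,0,-0.04],"twist":[0,0,0]},{"offset":[0,0,-0.04],"twist":[0,0,0]},{"offset":[0,0,-0.017],"twist":[0,0,0]},{"offset":[0,0,0],"twist":[0,0,0]},{"offset":[0,0,0],"twist":[0,0,0]}])

```text
t: 34.02
position: [0.5474, 0.0278, 0.0735]
tcp_rot: [179.9, 0.0, 90.0]
contact_force: [-0.0, 0.9, -0.9]
opening: 0.0376
gripper_force: 30.0
```

```bash
python3 look.py|head -4
```

```text
34.025 [0.5474 0.0278 0.0735] [-0.0435  0.922  -0.9208] 0.03761773633812903
w 3845 [324.  63.] [292  26  66  74] [0.5507 0.1322]
w 3003 [321. 154.] [290 123  62  62] [0.5487 0.0791]
w 3296 [321. 250.] [285 220  72  55] [0.5486 0.0123]
```

jog_arm(steps=[{"offset":[-0.001,0,-0.006],"twist":[0,0,0]},{"offset":[0,0,-0.005],"twist":[0,0,0]},{"offset":[0,0,-0.005],"twist":[0,0,0]},{"offset":[0,0,-0.003],"twist":[0,0,0]},{"offset":[0,0,0],"twist":[0,0,0]}])

```text
t: 34.8
position: [0.5454, 0.028, 0.0528]
tcp_rot: [-180.0, -0.0, 90.0]
contact_force: [-0.2, -0.5, -0.5]
opening: 0.0375
gripper_force: 30.0
```

jog_arm(steps=[{"offset":[0,0,-0.005],"twist":[0,0,0]},{"offset":[0,0,-0.005],"twist":[0,0,0]},{"offset":[0,0,0],"twist":[0,0,0]}])

```text
t: 35.17
position: [0.5452, 0.028, 0.0427]
tcp_rot: [-180.0, -0.0, 90.0]
contact_force: [-0.4, -0.1, -0.1]
opening: 0.0378
gripper_force: 30.0
```

jog_arm(steps=[{"offset":[0,0,-0.003],"twist":[0,0,0]},{"offset":[0,0,0],"twist":[0,0,0]}])

```text
t: 35.42
position: [0.5454, 0.028, 0.04]
tcp_rot: [-180.0, 0.0, 90.0]
contact_force: [-0.6, -0.4, -0.4]
opening: 0.0374
gripper_force: 30.0
```

jog_arm(steps=[{"offset":[0,0,0],"twist":[0,0,0]},{"offset":[0,0,0],"twist":[0,0,0]},{"offset":[0,0,0],"twist":[0,0,0]},{"offset":[0,0,0.02],"twist":[0,0,0]},{"offset":[0,0,0.05],"twist":[0,0,0]},{"offset":[0,0,0.05],"twist":[0,0,0]},{"offset":[0,-0.04,0.01],"twist":[0,0,0]},{"offset":[0,-0.04,0],"twist":[0,0,0]},{"offset":[0,0,0],"twist":[0,0,0]}], fingers=0.056)

```text
t: 36.55
position: [0.5454, -0.0538, 0.1703]
tcp_rot: [180.0, 0.0, 89.8]
contact_force: [-0.1, -0.4, -1.2]
opening: 0.0559
gripper_force: 0.0
```

```bash
python3 look.py
```

```text
36.55 [ 0.5454 -0.0538  0.1703] [-0.0907 -0.4283 -1.2031] 0.05590180673483685
w 1666 [323.  45.] [301  21  44  50] [0.5487 0.082 ]
w 1374 [320. 106.] [300  85  41  43] [0.5465 0.0304]
w 804 [298. 240.] [259 203  81  72] [ 0.5223 -0.1039]
w 3850 [465. 233.] [388 217 146  45] [ 0.6982 -0.0966]
w 292 [387. 326.] [382 306  15  32] [ 0.6232 -0.211 ]
scene blue 56 [0.5428 0.1314]
scene blue 56 [0.5407 0.0805]
scene blue 40 [0.5379 0.0328]
scene blue 46 [ 0.5271 -0.1136]
scene blue 91 [ 0.571  -0.3966]
scene red 62 [0.4982 0.3131]
scene red 62 [0.5263 0.3633]
scene yellow 843 [0.519  0.3409]
side blue 91 [0.5561 0.1363]
side blue 89 [0.5526 0.085 ]
side blue 89 [0.551  0.0348]
side blue 297 [ 0.5218 -0.103 ]
side blue 194 [ 0.5727 -0.3966]
side red 79 [0.523  0.3619]
side red 79 [0.4954 0.3108]
side yellow 1229 [0.5016 0.3266]
```

Three are placed. Next is jar D, at about (0.572, -0.397).

jog_arm(steps=[{"offset":[0,-0.03,0],"twist":[0,0,0]},{"offset":[0.005,-0.055,0],"twist":[0,0,0]},{"offset":[0.005,-0.055,0],"twist":[0,0,0]},{"offset":[0.005,-0.055,0],"twist":[0,0,0]},{"offset":[0.005,-0.055,0],"twist":[0,0,0]},{"offset":[0.005,-0.045,0],"twist":[0,0,0]},{"offset":[0.002,-0.03,-0.02],"twist":[0,0,0]},{"offset":[0,-0.014,-0.02],"twist":[0,0,0]},{"offset":[0,0,0],"twist":[0,0,0]},{"offset":[0,0,0],"twist":[0,0,0]}])

```text
t: 37.95
position: [0.573, -0.3897, 0.1307]
tcp_rot: [180.0, -0.0, 90.1]
contact_force: [0.8, 0.3, 1.4]
opening: 0.0561
gripper_force: 0.0
```

```bash
python3 look.py|head -4
```

```text
37.95 [ 0.573  -0.3897  0.1307] [0.7506 0.2651 1.406 ] 0.05607585381337586
w 1051 [317. 209.] [299 187  43  43] [ 0.5706 -0.393 ]
scene blue 55 [0.5426 0.1312]
scene blue 57 [ 0.5192 -0.1054]
```

jog_arm(steps=[{"offset":[-0.001,-0.0045,-0.03],"twist":[0,0,0]},{"offset":[0,0,-0.04],"twist":[0,0,0]},{"offset":[0,0,-0.03],"twist":[0,0,0]},{"offset":[0,0,-0.006],"twist":[0,0,0]},{"offset":[0,0,0],"twist":[0,0,0]},{"offset":[0,0,0],"twist":[0,0,0]}])

```text
t: 38.85
position: [0.5723, -0.3959, 0.0259]
tcp_rot: [179.9, 0.1, 90.0]
contact_force: [0.6, -0.1, 0.3]
opening: 0.0562
gripper_force: 0.0
```

jog_arm(steps=[{"offset":[0,0,0],"twist":[0,0,0]},{"offset":[0,0,0],"twist":[0,0,0]},{"offset":[0,0,0],"twist":[0,0,0]},{"offset":[0,0,0],"twist":[0,0,0]},{"offset":[0,0,0],"twist":[0,0,0]},{"offset":[0,0,0.03],"twist":[0,0,0]},{"offset":[0,0,0.05],"twist":[0,0,0]},{"offset":[0,0,0.05],"twist":[0,0,0]},{"offset":[0,0,0.015],"twist":[0,0,0]},{"offset":[0,0,0],"twist":[0,0,0]}], fingers=0.03)

```text
t: 40.1
position: [0.5715, -0.3955, 0.1691]
tcp_rot: [180.0, 0.0, 90.0]
contact_force: [0.4, 0.6, -1.1]
opening: 0.0375
gripper_force: 30.0
```

```bash
python3 look.py|head -3
```

```text
40.1 [ 0.5715 -0.3955  0.1691] [ 0.3732  0.6046 -1.0751] 0.03751812489291261
w 3286 [321. 251.] [285 221  73  54] [ 0.5728 -0.4577]
scene blue 55 [0.5426 0.1312]
```

jog_arm(steps=[{"offset":[0,0.02,0],"twist":[0,0,0]},{"offset":[-0.004,0.04,0],"twist":[0,0,0]},{"offset":[-0.005,0.055,0],"twist":[0,0,0]},{"offset":[-0.005,0.055,0],"twist":[0,0,0]},{"offset":[-0.006,0.055,0],"twist":[0,0,0]},{"offset":[-0.005,0.055,0],"twist":[0,0,0]},{"offset":[0,0.045,0],"twist":[0,0,0]},{"offset":[0,0.03,0],"twist":[0,0,0]},{"offset":[0,0.015,0],"twist":[0,0,0]},{"offset":[0,0.004,0],"twist":[0,0,0]},{"offset":[0,0,-0.04],"twist":[0,0,0]},{"offset":[0,0,-0.04],"twist":[0,0,0]},{"offset":[0,0,-0.017],"twist":[0,0,0]},{"offset":[0,0,0],"twist":[0,0,0]},{"offset":[0,0,0],"twist":[0,0,0]}])

```text
t: 42.12
position: [0.5473, -0.0218, 0.0734]
tcp_rot: [179.9, 0.0, 90.0]
contact_force: [0.6, 0.3, -0.9]
opening: 0.0376
gripper_force: 30.0
```

```bash
python3 look.py|head -4
```

```text
42.125 [ 0.5473 -0.0218  0.0734] [ 0.5877  0.3246 -0.9152] 0.03761067770763435
w 3834 [321.  64.] [288  28  67  74] [0.5487 0.082 ]
w 3004 [318. 154.] [287 123  62  63] [0.5466 0.0289]
w 3247 [321. 251.] [285 221  72  54] [ 0.5486 -0.0377]
```

jog_arm(steps=[{"offset":[-0.002,0,-0.006],"twist":[0,0,0]},{"offset":[0,0,-0.005],"twist":[0,0,0]},{"offset":[0,0,-0.005],"twist":[0,0,0]},{"offset":[0,0,-0.003],"twist":[0,0,0]},{"offset":[0,0,0],"twist":[0,0,0]}])

```text
t: 42.9
position: [0.5444, -0.0215, 0.0528]
tcp_rot: [-180.0, -0.0, 90.0]
contact_force: [1.4, 0.1, 0.5]
opening: 0.0379
gripper_force: 30.0
```

jog_arm(steps=[{"offset":[0,0,-0.005],"twist":[0,0,0]},{"offset":[0,0,-0.005],"twist":[0,0,0]},{"offset":[0,0,0],"twist":[0,0,0]}])

```text
t: 43.28
position: [0.5442, -0.0214, 0.0427]
tcp_rot: [-180.0, -0.0, 90.0]
contact_force: [0.3, 0.4, -0.2]
opening: 0.0379
gripper_force: 30.0
```

jog_arm(steps=[{"offset":[0,0,-0.003],"twist":[0,0,0]},{"offset":[0,0,0],"twist":[0,0,0]}])

```text
t: 43.52
position: [0.5444, -0.0215, 0.04]
tcp_rot: [-180.0, -0.0, 90.0]
contact_force: [0.1, -0.1, 0.5]
opening: 0.0376
gripper_force: 30.0
```

jog_arm(steps=[{"offset":[0,0,0],"twist":[0,0,0]},{"offset":[0,0,0],"twist":[0,0,0]},{"offset":[0,0,0],"twist":[0,0,0]},{"offset":[0,0,0.02],"twist":[0,0,0]},{"offset":[0,0,0.05],"twist":[0,0,0]},{"offset":[0,0,0.05],"twist":[0,0,0]},{"offset":[0,-0.04,0.01],"twist":[0,0,0]},{"offset":[0,-0.04,0],"twist":[0,0,0]},{"offset":[0,-0.04,0],"twist":[0,0,0]},{"offset":[0,-0.04,0],"twist":[0,0,0]},{"offset":[0,0,0],"twist":[0,0,0]}], fingers=0.056)

```text
t: 44.9
position: [0.5443, -0.1835, 0.17]
tcp_rot: [180.0, 0.0, 89.8]
contact_force: [-0.5, 0.8, -1.1]
opening: 0.0559
gripper_force: 0.0
```

```bash
python3 look.py; python3 - <<'E'
from h import *
m=camera_model('wrist');im=snapshot('wrist')
cv2.imwrite('pics/w9.png',im)
E
```

```text
44.9 [ 0.5443 -0.1835  0.17  ] [-0.5222  0.7777 -1.0532] 0.05589433773339011
w 1233 [321.  14.] [298   0  46  34] [ 0.5458 -0.0233]
w 1233 [301. 108.] [251  55 100 106] [ 0.5268 -0.1005]
w 15393 [474. 170.] [389 108 168 154] [ 0.6965 -0.1601]
scene blue 55 [0.5426 0.1312]
scene blue 46 [ 0.5192 -0.1051]
scene blue 59 [0.544  0.0764]
scene blue 59 [0.5387 0.0299]
scene blue 66 [ 0.538  -0.0204]
scene red 61 [0.4985 0.3131]
scene red 62 [0.5263 0.3635]
scene yellow 835 [0.5183 0.3409]
side blue 89 [0.5565 0.1369]
side blue 192 [0.5533 0.0562]
side blue 104 [ 0.5502 -0.0162]
side blue 312 [ 0.5232 -0.1073]
side red 79 [0.5227 0.3616]
side red 82 [0.4949 0.3105]
side yellow 1224 [0.5014 0.3271]
```

View pics/w9.png

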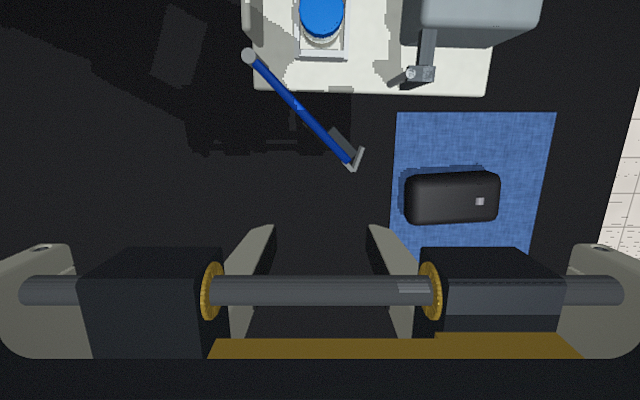

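The picture shows the hinge post at (249,55), the gate's free end at about (348,165) and the strike pin near (412,72). Jar 0 is in cell 0 at (320,15). I'll compute the gate geometry.

```bash
python3 - <<'E'
from h import *
m=camera_model('wrist')
f=lambda u,v,z=.076:onz(m,u,v,z)[:2]
H=f(249,55);E=f(348,164);print(H,E,np.linalg.norm(E-H),np.degrees(np.arctan2(*(E-H)[::-1])),'pin',f(410,73,.07),f(413,72,.05))
E
```

```text
[ 0.48545336 -0.05624232] [ 0.57062393 -0.14758792] 0.1248921242939143 -47.00355091937169 pin [ 0.62285648 -0.06905805] [ 0.63136552 -0.06521753]
```

jog_arm(steps=[{"offset":[-0.01,0.01,0],"twist":[0,0,0]},{"offset":[-0.01,0.01,0],"twist":[0,0,0]},{"offset":[-0.008,0.005,0],"twist":[0,0,0]},{"offset":[0,0,-0.03],"twist":[0,0,0]},{"offset":[0,0,-0.04],"twist":[0,0,0]},{"offset":[0,0,-0.04],"twist":[0,0,0]},{"offset":[0,0,-0.019],"twist":[0,0,0]},{"offset":[0,0,0],"twist":[0,0,0]},{"offset":[0,0,0],"twist":[0,0,0]}], fingers=0)

```text
t: 46.22
position: [0.5169, -0.1565, 0.0421]
tcp_rot: [179.9, 0.0, 90.0]
contact_force: [0.5, 0.4, 0.2]
opening: 0.0004
gripper_force: 0.0
```

jog_arm(steps=[{"offset":[0.004,0.01,0],"twist":[0,0,0]},{"offset":[0,0.01,0],"twist":[0,0,0]},{"offset":[0.004,0.008,0],"twist":[0,0,0]},{"offset":[0.008,0.008,0],"twist":[0,0,0]},{"offset":[0.008,0.01,0],"twist":[0,0,0]},{"offset":[0.005,0.01,0],"twist":[0,0,0]},{"offset":[0.003,0.008,0],"twist":[0,0,0]},{"offset":[0,0,0],"twist":[0,0,0]}])

```text
t: 47.22
position: [0.5486, -0.0918, 0.0411]
tcp_rot: [-180.0, -0.0, 90.0]
contact_force: [-0.1, -0.2, 0.5]
opening: 0.0003
gripper_force: 0.0
```

```bash
python3 look.py|grep -v red
```

```text
47.225 [ 0.5486 -0.0918  0.0411] [-0.0773 -0.157   0.4583] 0.0002853621022506104
w 3242 [314.  20.] [270   0  88  48] [0.5467 0.0252]
w 5035 [312. 119.] [273  79  79  82] [ 0.5454 -0.0195]
w 12017 [424. 233.] [198 175 442 100] [ 0.6078 -0.081 ]
scene blue 56 [0.5428 0.1314]
scene blue 59 [0.544  0.0764]
scene blue 60 [0.5387 0.0302]
scene blue 64 [ 0.5381 -0.0209]
scene yellow 838 [0.5185 0.3413]
side blue 91 [0.5557 0.1363]
side blue 184 [0.5535 0.0586]
side blue 49 [ 0.49   -0.0742]
side yellow 1223 [0.5016 0.327 ]
```

jog_arm(steps=[{"offset":[0.003,0.004,0],"twist":[0,0,0]},{"offset":[0.002,0.004,0],"twist":[0,0,0]},{"offset":[0,0.004,0],"twist":[0,0,0]},{"offset":[0,0,0],"twist":[0,0,0]}])

```text
t: 47.88
position: [0.5536, -0.0803, 0.0412]
tcp_rot: [180.0, -0.0, 90.0]
contact_force: [-0.2, -0.6, 0.1]
opening: 0.0005
gripper_force: 0.0
```

jog_arm(steps=[{"offset":[0,0.003,0],"twist":[0,0,0]},{"offset":[0,0.002,0],"twist":[0,0,0]},{"offset":[0,0,0],"twist":[0,0,0]}])

```text
t: 48.25
position: [0.5535, -0.0758, 0.0412]
tcp_rot: [180.0, 0.0, 90.0]
contact_force: [-0.2, -3.4, -0.7]
opening: 0.0002
gripper_force: 2.2
```

jog_arm(steps=[{"offset":[0,0.002,0],"twist":[0,0,0]},{"offset":[0,0.002,0],"twist":[0,0,0]},{"offset":[0,0,0],"twist":[0,0,0]}])

```text
t: 48.62
position: [0.5536, -0.0753, 0.0412]
tcp_rot: [180.0, 0.3, 90.0]
contact_force: [-2.8, -31.4, -2.8]
opening: 0.0004
gripper_force: 15.9
```

jog_arm(steps=[{"offset":[0,0.002,0],"twist":[0,0,0]},{"offset":[0,0.002,0],"twist":[0,0,0]},{"offset":[0,0,0],"twist":[0,0,0]}])

```text
t: 49.0
position: [0.5536, -0.075, 0.0413]
tcp_rot: [179.9, 0.6, 90.0]
contact_force: [-5.5, -60.2, -4.7]
opening: 0.0005
gripper_force: 30.1
```

Hard stop at y = -0.0755, which is the predicted closed position. Backing off to check whether it has latched.

jog_arm(steps=[{"offset":[0,-0.008,0],"twist":[0,0,0]},{"offset":[0,-0.02,0],"twist":[0,0,0]},{"offset":[0,-0.04,0],"twist":[0,0,0]},{"offset":[0,-0.04,0.01],"twist":[0,0,0]},{"offset":[0,0,0.04],"twist":[0,0,0]},{"offset":[0,0,0.05],"twist":[0,0,0]},{"offset":[0,0,0.03],"twist":[0,0,0]},{"offset":[0,0,0],"twist":[0,0,0]}])

```text
t: 50.0
position: [0.5545, -0.1761, 0.1733]
tcp_rot: [179.8, 0.1, 90.0]
contact_force: [-0.6, -0.2, -1.0]
opening: 0.0007
gripper_force: 0.0
```

```bash
python3 look.py|grep -v red; python3 - <<'E'
from h import *
w=snapshot('wrist');s=snapshot('side')
a=cv2.resize(w[0:160,220:460],(750,500));b=cv2.resize(s[165:265,300:420],(0,0),fx=5,fy=5)
cv2.imwrite('pics/w10.png',cv2.resize(np.hstack([a,b]),(800,296)))
E
```

```text
50.0 [ 0.5545 -0.1761  0.1733] [-0.5747 -0.1841 -1.0334] 0.0007486165219961048
w 1600 [309.  19.] [287   0  44  44] [ 0.5455 -0.0193]
w 1700 [317.  67.] [245  59 138  22] [ 0.5524 -0.0579]
w 15899 [464. 185.] [379 116 164 159] [ 0.7011 -0.1681]
scene blue 56 [0.5428 0.1314]
scene blue 59 [0.544  0.0764]
scene blue 59 [0.5387 0.0299]
scene blue 66 [ 0.538  -0.0204]
scene blue 35 [ 0.5584 -0.0594]
scene yellow 818 [0.5182 0.3413]
side blue 89 [0.5558 0.1368]
side blue 190 [0.5535 0.0568]
side blue 102 [ 0.5504 -0.0159]
side blue 212 [ 0.5406 -0.0643]
side yellow 1227 [0.5016 0.3268]
```

View pics/w10.png

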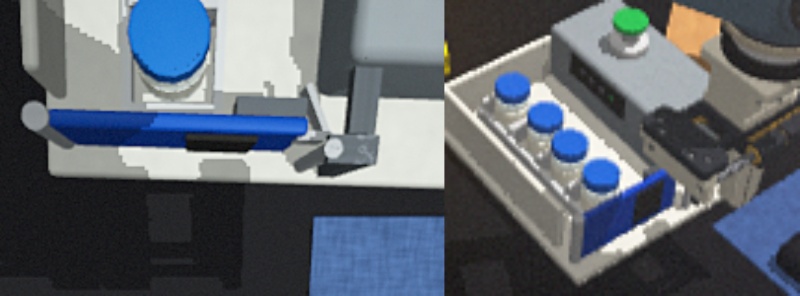

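```bash
python3 - <<'E'
from h import *
m=camera_model('wrist');im=snapshot('wrist')
for a,ce,bb,l in blobs(im,'cap',800):
    if bb[2]>100 and bb[3]<40:
        cs=np.arange(bb[0]+6,bb[0]+bb[2]-6);top=np.array([np.where(l[:,c])[0][0] for c in cs]);bot=np.array([np.where(l[:,c])[0][-1] for c in cs])
        for nm,r,z in(('top',top,.076),('bot',bot,.014)):
            P=np.array([onz(m,c,v,z)[:2] for c,v in zip(cs,r)]);
            k=np.polyfit(P[:,0],P[:,1],1);k=np.polyfit(*P[abs(P[:,1]-np.polyval(k,P[:,0]))<.0015].T,1)
            print(nm,np.degrees(np.arctan(k[0])),np.polyval(k,.4855),np.polyval(k,.57))
# deck front/right edge: sample deck-right edge white->dark below gate
g=cv2.cvtColor(im,cv2.COLOR_BGR2GRAY).astype(float)
Q=[]
for c in list(range(262,280))+list(range(340,440,2)):
    col=g[78:120,c];d=np.diff(col);i=d.argmin()
    if d[i]<-60:Q.append(onz(m,c,78+i+.5,.012)[:2])
Q=np.array(Q);k=np.polyfit(Q[:,0],Q[:,1],1);w=abs(Q[:,1]-np.polyval(k,Q[:,0]))<.002;k=np.polyfit(*Q[w].T,1);print(len(Q),w.sum(),'deck',np.degrees(np.arctan(k[0])),np.polyval(k,.57))
E
```

```text
top -1.5427275898892616 -0.05408655035649314 -0.0563623199686477
bot 25.37874586584948 -0.12055649780565508 -0.08047135417767431
54 38 deck -1.6185619805364222 -0.08002744899669247
```

The gate edge is parallel to the deck edge to within 0.1°, so it is fully closed with the tool clear. Now the plunger at (0.673, 0.089).

jog_arm(steps=[{"offset":[0.01,0.02,0],"twist":[0,0,0]},{"offset":[0.02,0.045,0],"twist":[0,0,0]},{"offset":[0.025,0.055,0],"twist":[0,0,0]},{"offset":[0.025,0.055,0],"twist":[0,0,0]},{"offset":[0.02,0.045,0],"twist":[0,0,0]},{"offset":[0.015,0.03,0],"twist":[0,0,0]},{"offset":[0.0035,0.015,0],"twist":[0,0,0]},{"offset":[0,0,-0.02],"twist":[0,0,0]},{"offset":[0,0,-0.02],"twist":[0,0,0]},{"offset":[0,0,0],"twist":[0,0,0]},{"offset":[0,0,0],"twist":[0,0,0]}])

```text
t: 51.68
position: [0.6721, 0.0888, 0.1313]
tcp_rot: [180.0, 0.0, 89.9]
contact_force: [0.5, -0.2, 0.1]
opening: 0.0
gripper_force: 0.0
```

```bash
python3 look.py|grep -E "w |0\.|scene blue"|head -8; python3 - <<'E'
from h import *
for n in('scene','side'):
  for a,ce,bb,l in blobs(snapshot(n),'green',10): print(n,a,onz(camera_model(n),*ce,.12)[:2])
for a,ce,bb,l in blobs(snapshot('wrist'),'green',100): print(a,bb,onz(camera_model('wrist'),bb[0]+bb[2]/2,bb[1]+bb[3]/2,.125)[:2])
E
```

```text
51.675 [0.6721 0.0888 0.1313] [ 0.5233 -0.2371  0.0593] 1.4317695600108457e-05
w 1714 [169. 158.] [145 136  48  46] [0.5456 0.1294]
w 1589 [181. 222.] [157 200  48  44] [0.5482 0.0729]
w 945 [181. 263.] [159 248  46  27] [0.5438 0.032 ]
w 1160 [181. 322.] [145 305  57  33] [ 0.5349 -0.0318]
scene blue 52 [ 0.5392 -0.0588]
scene blue 37 [0.5442 0.071 ]
scene blue 60 [0.539  0.0298]
scene 62 [-0.39560075  1.21854573]
side 55 [0.66965735 0.08357708]
974 [297 205  56  38] [0.67618031 0.09658442]
```

jog_arm(steps=[{"offset":[0.002,0,-0.005],"twist":[0,0,0]},{"offset":[0,0,-0.005],"twist":[0,0,0]},{"offset":[0,0,-0.005],"twist":[0,0,0]},{"offset":[0,0,-0.005],"twist":[0,0,0]},{"offset":[0,0,0],"twist":[0,0,0]}])

```text
t: 52.6
position: [0.6744, 0.0896, 0.1113]
tcp_rot: [179.9, -0.0, 90.0]
contact_force: [-0.0, -0.2, 7.1]
opening: 0.0008
gripper_force: 3.4
```

jog_arm(steps=[{"offset":[0,0,-0.003],"twist":[0,0,0]},{"offset":[0,0,-0.001],"twist":[0,0,0]},{"offset":[0,0,0],"twist":[0,0,0]},{"offset":[0,0,0],"twist":[0,0,0]}])

```text
t: 53.1
position: [0.6744, 0.0896, 0.1078]
tcp_rot: [179.9, -0.0, 90.0]
contact_force: [-1.2, -0.5, 8.4]
opening: 0.0005
gripper_force: 4.0
```

jog_arm(steps=[{"offset":[0,0,-0.001],"twist":[0,0,0]},{"offset":[0,0,-0.001],"twist":[0,0,0]},{"offset":[0,0,-0.0005],"twist":[0,0,0]},{"offset":[0,0,0],"twist":[0,0,0]},{"offset":[0,0,0],"twist":[0,0,0]},{"offset":[0,0,0],"twist":[0,0,0]},{"offset":[0,0,0],"twist":[0,0,0]},{"offset":[0,0,0],"twist":[0,0,0]},{"offset":[0,0,0],"twist":[0,0,0]},{"offset":[0,0,0],"twist":[0,0,0]},{"offset":[0,0,0],"twist":[0,0,0]}])

```text
t: 54.48
position: [0.6746, 0.0896, 0.1072]
tcp_rot: [179.9, -0.0, 90.0]
contact_force: [-6.7, -0.6, 21.6]
opening: 0.0004
gripper_force: 11.0
```

jog_arm(steps=[{"offset":[0,0,0.005],"twist":[0,0,0]},{"offset":[0,0,0.01],"twist":[0,0,0]},{"offset":[0,0,0.02],"twist":[0,0,0]},{"offset":[0,0,0.05],"twist":[0,0,0]},{"offset":[0,0,0.05],"twist":[0,0,0]},{"offset":[-0.04,-0.03,0.03],"twist":[0,0,0]},{"offset":[-0.05,-0.05,0],"twist":[0,0,0]},{"offset":[-0.05,-0.05,0],"twist":[0,0,0]},{"offset":[0,0,0],"twist":[0,0,0]},{"offset":[0,0,0],"twist":[0,0,0]}])

```text
t: 55.72
position: [0.5459, -0.0287, 0.2701]
tcp_rot: [180.0, -0.0, 90.0]
contact_force: [0.6, 0.3, 0.1]
opening: 0.0005
gripper_force: 0.0
```

```bash
python3 look.py; python3 - <<'E'
from h import *
m=camera_model('wrist');im=snapshot('wrist')
for a,ce,bb,l in blobs(im,'green',100): print('green',a,bb,onz(m,*ce,.125)[:2])
for a,ce,bb,l in blobs(im,'cap',400):
    if bb[2]>60 and bb[3]<50:
        cs=np.arange(bb[0]+4,bb[0]+bb[2]-4);P=np.array([onz(m,c,np.where(l[:,c])[0][0],.076)[:2] for c in cs]);k=np.polyfit(*P.T,1);print('gate?',np.degrees(np.arctan(k[0])),P[0],P[-1])
E
```

```text
55.725 [ 0.5459 -0.0287  0.2701] [0.6041 0.2775 0.1166] 0.0005440069722792356
w 888 [324.  43.] [308  26  32  36] [0.5504 0.1322]
w 757 [324.  93.] [310  77  30  32] [0.5516 0.0763]
w 677 [320. 131.] [306 117  29  30] [0.5465 0.0291]
w 636 [320. 170.] [306 156  28  29] [ 0.5455 -0.0215]
w 934 [318. 197.] [278 188  90  17] [ 0.5436 -0.0588]
w 4753 [435. 236.] [372 212 114  63] [ 0.7105 -0.1165]
w 593 [456. 317.] [442 306  29  23] [ 0.757  -0.2521]
scene blue 56 [0.5428 0.1314]
scene blue 52 [ 0.5392 -0.0588]
scene blue 65 [ 0.5378 -0.0202]
scene red 62 [0.4982 0.3131]
scene red 62 [0.5263 0.3633]
scene yellow 823 [0.5177 0.3404]
side blue 84 [0.5568 0.1365]
side blue 68 [0.5559 0.0823]
side blue 89 [0.5505 0.0338]
side blue 104 [ 0.5502 -0.0162]
side blue 260 [ 0.5348 -0.0632]
side red 77 [0.5234 0.3624]
side red 81 [0.495  0.3106]
side yellow 1226 [0.5013 0.3269]
green 1146 [428  54  38  39] [0.67450892 0.08957423]
gate? -8.43809500087744 [ 0.49686997 -0.04563368] [ 0.60272413 -0.05617364]
```

```bash
python3 - <<'E'
from h import *
np.set_printoptions(precision=4,suppress=True)
m=camera_model('wrist');im=snapshot('wrist');ms=camera_model('side');si=snapshot('side')
W=[b for b in blobs(im,'cap',400) if b[2][2]<40 and b[1][0]<350];S=[b for b in blobs(si,'blue',40)]
for w in W:
    cw=w[2][:2]+w[2][2:]/2
    c=min(S,key=lambda b:np.linalg.norm(b[1]-proj(ms,onz(m,*cw,.068))));cs=c[2][:2]+c[2][2:]/2
    X=tri([(m,cw),(ms,cs)]);print(cw,cs,c[2],X,np.linalg.norm(proj(m,X)-cw))
for a,ce,bb,l in blobs(im,'cap',400):
    if bb[2]>60 and bb[3]<50 and ce[0]<400:
        for c in range(bb[0]+3,bb[0]+bb[2],9):
            r=np.where(l[:,c])[0];print(c,r[0],r[-1],onz(m,c,r[0],.076)[:2])
E
```

```text
[324.   44.5] [323. 195.] [317 190  12  10] [0.5515 0.131  0.0559] 1.0252824697488905
[325.   93.5] [334. 205.] [328 200  12  10] [0.5526 0.0757 0.0552] 0.43236366422261485
[320.5 132. ] [342. 215.] [336 210  12  10] [0.5466 0.0286 0.0545] 0.027856292119143596
[320.  170.5] [353.  224.5] [347 219  12  11] [ 0.5463 -0.0219  0.0577] 0.1854855461382143
281 192 202 [ 0.4954 -0.047 ]
290 187 202 [ 0.5073 -0.0403]
299 189 202 [ 0.5189 -0.0429]
308 189 203 [ 0.5306 -0.0429]
317 188 203 [ 0.5423 -0.0415]
326 191 203 [ 0.554  -0.0455]
335 191 203 [ 0.5657 -0.0455]
344 199 204 [ 0.5777 -0.0562]
353 199 204 [ 0.5895 -0.0562]
362 199 204 [ 0.6013 -0.0562]
```

```bash
python3 -c "
from cell import *
print(job_done())"
```

```text
the job is handed in; nothing more can be done
None
```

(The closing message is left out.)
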